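# Brush out the sleeves and load the measuring fixture

## Robot

A 7-joint arm with a two-finger parallel gripper is mounted at the origin on the work surface. World frame = base frame: x ahead of the robot, y to its left, z up, the work surface at z = 0. Lengths are in m, angles in rad, forces in N, time in s.
With the tool pointing down it reaches from about 0.425 to 0.825 m from the base axis. Payload 3.6 kg.
Tool frame: the origin (TCP) lies between the finger pads; the fingertips stand 14 mm ahead of it and the grasp point (between the pads) lies 5 mm behind it; z points along the fingers, y is the line along which they close (so a half turn about z gives the same grasp; the last joint's range is limited). The gripper opens to 93 mm and grips with 3 to 60 N. Pads are 15 mm wide; open, the fingers measure 128 mm over their backs; the gripper's body (75 mm by 188 mm) begins 65 mm behind the grasp point.
Start: joints at [1.222, 0.615, -0.013, 1.423, 0.008, 1.103, -0.04], TCP at [0.206, -0.616, 0.233] pointing down, gripper open.
Joint ranges: [-3.12, 3.12], [-0.3, 2.06], [-1.34, 1.32], [0.26, 2.42], [-1.36, 4.5], [0.01, 1.98], [-2.84, 2.84]. Speed limits (rad/s): [2.79, 2.79, 3.14, 3.14, 3.14, 3.14, 3.14].

## Interface

Orientations are given as a 3x3 rotation matrix whose columns are the frame's x, y, z axes.
In Python, from plant import get_state, capture, close_job gives the robot as it stands.
- The arm moves only by the tool jog_arm, never from a script. Its argument "motion" is a list of rows, each a list of 7 numbers: the shift along the world's x, y, z in m, then the turn, a rotation vector about the world's x, y, z in degrees, then the closure, from 0 (fully open) to 1 (shut). A call has 1 to 5 rows; each row shifts and turns the commanded pose from where the row before left it; what a row does not reach is not made up. A row lasts 1/12 s, in which the tool goes at most 41.7 mm and 7.16 degrees, less where a joint would pass 70% of its speed; a pose out of reach is approached as far as the arm can. A call is refused whole if a number of a shift passes 0.0417 or a number of a turn 7.16, either way. A call with a gripper value outside its range is refused whole. The fingers move at their own pace and stop on an object; "grip_force" is the grip in N (left out, the last holds). Time passes only in rows, so rows that do not move let the fingers close. It gives the time, the measured TCP pose, the force, the opening and the grip force at its end, in the units of the state.
- get_state(): the state, without advancing time (a new reading comes with each control period).
- capture(name): name is "scene" or "top"; returns a dict with "pixels" (400x640x3 uint8, red, green, blue), "K" (3x3 intrinsics, pixels), "R" (3x3) and "t" (3): a world point X has camera coordinates R X + t. Camera axes: x right, y down, z forward; pixel columns grow to the right and rows downward; lengths in m; the calibration is good to about 2 mm. A picture is of the moment at which its call begins. There is no depth.
- close_job(): hands the job in; it is judged then, once.
The state is a dict: "t": time; "q": joint angles; "qvel": joint speeds; "joint_efforts": joint torques, N m; "eef_pos": TCP position; "tool_rot": TCP orientation; "ft_force": force on the tool from outside, world axes, zero at the start; "ft_torque": the same for the moment, N m; "width": opening from 0.0 (shut) to 1.0 (fully open); "grip_force": force on a finger pad.
Only numpy, scipy, OpenCV 4.12 (cv2) and the standard library are available. Lean on these libraries where they do the work, as an engineer would, in place of code of your own. Each camera call takes 0.05 s, during which the arm holds its last target. There are 200 camera calls.

## Task

Take the brush off its fork and brush out each black sleeve where it stands on the bench, from the tallest to the shortest: in each, push the tip right down to the bottom, draw it up to the mouth and push it down to the bottom once more; after the last one dip the brush to the bottom of the steel dust pot to shed the swarf, and hang it back in its fork. Then stand every sleeve upright and well centred on its pillar of the measuring fixture, the 80 mm sleeve on the lowest pillar, the 65 mm one on the middle-height pillar and the 50 mm one on the highest, so that their mouths finish level. Tidy up by standing the dust pot in the middle of its cork coaster, and leave the jar, the steel block and the blue tray where they are.

Things in the scene. Friction and masses are not known exactly. Their poses are not given: they have to be found in the camera images.
- sleeve_tall: the tall one of the black round sleeves, a plain cup with a closed bottom, standing mouth up on the paper: 80 mm high, outside diameter 52, bore diameter 44, floor 6 thick, about 0.1 kg; origin at the centre of its underside, z up its axis. May be absent in some runs.
- sleeve_middle: the middle one of the black round sleeves, a plain cup with a closed bottom, standing mouth up on the paper: 65 mm high, outside diameter 52, bore diameter 44, floor 6 thick, about 0.1 kg; origin at the centre of its underside, z up its axis. May be absent in some runs.
- sleeve_short: the short one of the black round sleeves, a plain cup with a closed bottom, standing mouth up on the paper: 50 mm high, outside diameter 52, bore diameter 44, floor 6 thick, about 0.1 kg; origin at the centre of its underside, z up its axis. May be absent in some runs.
- pillar_low_top (a point): centre of the flat round top of the low steel pillar of the aluminium fixture, 35 mm above the bench; pillar diameter 30. The three pillars stand 95 mm apart in one row on the plate (110 x 290 x 8 mm), in any order. The tall sleeve belongs here.
- pillar_medium_top (a point): centre of the flat round top of the medium steel pillar of the aluminium fixture, 50 mm above the bench; pillar diameter 30. The three pillars stand 95 mm apart in one row on the plate (110 x 290 x 8 mm), in any order. The middle sleeve belongs here.
- pillar_high_top (a point): centre of the flat round top of the high steel pillar of the aluminium fixture, 65 mm above the bench; pillar diameter 30. The three pillars stand 95 mm apart in one row on the plate (110 x 290 x 8 mm), in any order. The short sleeve belongs here.
- brush: bottle brush hanging upright, tip down: origin at the centre of its tip, z up along it. White bristle head diameter 30 from 0 to 60 mm; steel stem diameter 10 from 60 to 115; wooden collar diameter 34 from 115 to 121, whose underside rests on the fork; round wooden grip diameter 22 from 121 to 175; 0.08 kg.
- pot: round open steel dust pot, the only steel vessel: outside diameter 66 mm, 50 high, bore 58, floor 10 thick, 0.3 kg; origin at the centre of its underside
- coaster_mid (a point): centre of the round cork coaster, diameter 84, lying flat on the bench (a flat mark, no height), where the dust pot belongs
- brush_grip (a point): middle of the brush's wooden grip, on its axis, 150 mm above the tip; grip it here from above
- fork_rest (a point): rest place of the brush, 160 mm above the bench: midway between the fork's two prongs, level with their upper faces; the underside of the hanging brush's collar is here. Its x axis runs along the slot: the mouth lies 25 mm away in -x (robot's side), the post 65 mm away in +x. Lift the brush a little, then draw it out along -x.
- fork: fixed fork stand that the brush hangs in: base plate 100 x 90 x 12 mm, aluminium post at its +x side, two level prongs (12 wide, 10 thick, upper faces 160 mm above the bench) pointing to its -x, with a 16 mm wide slot between them open at the -x end; nothing on it is higher than the prongs. Origin on the bench, 30 mm in +x from below the rest place.
- jar: white jar, 60 mm diameter, 85 high; a bystander, leave it alone; origin under its centre
- gauge_block: steel block 50 x 90 x 22 mm with two short pins on top, 42 high in all; a bystander; origin under its centre
- scrap_tray: open blue tray 80 x 120 x 35 mm; a bystander; origin under its centre

How it is judged:
On the way, in this order (a step that is already met when the one before it is completed fails the run):
1. brush tip at the bottom inside the tall sleeve as it stands on the bench (within 12 mm of its inner floor) (z of brush in the frame of sleeve_tall between 0 and 0.018 m and horizontal distance between brush and sleeve_tall below 0.018 m and height (world z) of sleeve_tall below 0.02 m and angle between sleeve_tall's own z axis and vertical below 0.2 rad), for 0.1 s.
2. brush drawn up to the mouth of the tall sleeve (tip within 20 mm of the rim or just above) (z of brush in the frame of sleeve_tall above 0.06 m and horizontal distance between brush and sleeve_tall below 0.026 m and height (world z) of sleeve_tall below 0.02 m and angle between sleeve_tall's own z axis and vertical below 0.2 rad), for 0.02 s.
3. brush tip at the bottom of the tall sleeve a second time (all of step 1), for 0.1 s.
4. brush tip at the bottom inside the middle sleeve as it stands on the bench (within 12 mm of its inner floor) (z of brush in the frame of sleeve_middle between 0 and 0.018 m and horizontal distance between brush and sleeve_middle below 0.018 m and height (world z) of sleeve_middle below 0.02 m and angle between sleeve_middle's own z axis and vertical below 0.2 rad), for 0.1 s.
5. brush drawn up to the mouth of the middle sleeve (tip within 20 mm of the rim or just above) (z of brush in the frame of sleeve_middle above 0.045 m and horizontal distance between brush and sleeve_middle below 0.026 m and height (world z) of sleeve_middle below 0.02 m and angle between sleeve_middle's own z axis and vertical below 0.2 rad), for 0.02 s.
6. brush tip at the bottom of the middle sleeve a second time (all of step 4), for 0.1 s.
7. brush tip at the bottom inside the short sleeve as it stands on the bench (within 12 mm of its inner floor) (z of brush in the frame of sleeve_short between 0 and 0.018 m and horizontal distance between brush and sleeve_short below 0.018 m and height (world z) of sleeve_short below 0.02 m and angle between sleeve_short's own z axis and vertical below 0.2 rad), for 0.1 s.
8. brush drawn up to the mouth of the short sleeve (tip within 20 mm of the rim or just above) (z of brush in the frame of sleeve_short above 0.03 m and horizontal distance between brush and sleeve_short below 0.026 m and height (world z) of sleeve_short below 0.02 m and angle between sleeve_short's own z axis and vertical below 0.2 rad), for 0.02 s.
9. brush tip at the bottom of the short sleeve a second time (all of step 7), for 0.1 s.
10. brush tip dipped to the bottom of the steel dust pot (within 15 mm of its inner floor) (z of brush in the frame of pot between 0 and 0.025 m and horizontal distance between brush and pot below 0.026 m and angle between pot's own z axis and vertical below 0.2 rad), for 0.1 s.
At the end, for the whole second after the job is handed in: Every sleeve stands at rest, upright, within 9 mm of the centre of its pillar (tall on low, middle on medium, short on high); the brush hangs upright in its fork, collar on both prongs, within 22 mm along the slot; the pot stands upright within 12 mm of the coaster's centre (x of brush in the frame of fork_rest between -0.022 and 0.022 m and y of brush in the frame of fork_rest between -0.008 and 0.008 m and z of brush in the frame of fork_rest between -0.119 and -0.111 m and angle between brush's own z axis and vertical below 0.12 rad and horizontal distance between sleeve_tall and pillar_low_top below 0.009 m and z of sleeve_tall in the frame of pillar_low_top between -0.004 and 0.005 m and angle between each of sleeve_tall, sleeve_middle, sleeve_short, pot's own z axis and vertical below 0.08 rad and linear speed of each of sleeve_tall, sleeve_middle, sleeve_short, pot below 0.02 m/s and horizontal distance between sleeve_middle and pillar_medium_top below 0.009 m and z of sleeve_middle in the frame of pillar_medium_top between -0.004 and 0.005 m and horizontal distance between sleeve_short and pillar_high_top below 0.009 m and z of sleeve_short in the frame of pillar_high_top between -0.004 and 0.005 m and horizontal distance between pot and coaster_mid below 0.012 m and height (world z) of pot below 0.006 m); the robot touches nothing.
It fails at once if the jar is knocked more than 50 mm away (distance of jar from where it was at the start of the episode above 0.05 m).
It fails at once if the steel gauge block is knocked more than 50 mm away (distance of gauge_block from where it was at the start of the episode above 0.05 m).
It fails at once if the blue tray is knocked more than 50 mm away (distance of scrap_tray from where it was at the start of the episode above 0.05 m).
Of sleeve_tall, sleeve_middle, sleeve_short only 2 to 3 are there at a start; the rules pass over those that are not, and their reading is None.
At some moment in a run one of pot may be knocked a few centimetres aside while the robot is not near it.
It also fails if it takes over 210 s, if anything falls off the work surface, if the arm or the gripper's body presses on something with over 40 N, if the wrist force passes 120 N, or if a joint passes its speed limit or range.

## Working session

There is one attempt and no reset: what is moved stays moved. The work goes in short steps, Python scripts to look and compute and a tool call to move; the robot and the scene stay as the last step left them, time stands still between calls to the robot, and variables do not carry over. Pictures are saved under pics/ and viewed, at most 14 in all, crops included, and the job is handed in when it is done.

Besides the shell and the picture viewer there is one more tool, called after "Request:" as name(argument=value, ...), one argument or row to a line, values as JSON. jog_arm: Moves the arm, as the interface text tells. Its arguments: {"type":"object","properties":{"motion":{"type":"array"},"grip_force":{"type":"number"}},"required":["motion"]}

```bash
mkdir -p pics; ls
python3 - <<'E'
from plant import get_state, capture
import cv2,numpy as np,pickle
s=get_state();print({k:np.round(v,3).tolist() for k,v in s.items()})
for n in("scene","top"):
    c=capture(n);pickle.dump(c,open(n+'0.pkl','wb'));cv2.imwrite(f'pics/{n}0.png',c["pixels"][:,:,::-1])
    print(n,c["K"].tolist(),np.round(c["R"],3).tolist(),c["t"], -c["R"].T@c["t"])
E
```

```text
pics
{'t': 0.0, 'q': [1.222, 0.616, -0.013, 1.425, 0.008, 1.103, -0.04], 'qvel': [-0.0, -0.001, 0.001, -0.001, 0.0, 0.0, -0.0], 'joint_efforts': [0.001, -45.893, 0.209, -16.574, -0.061, 0.02, 0.0], 'eef_pos': [0.206, -0.616, 0.232], 'tool_rot': [[0.948, 0.317, -0.001], [0.317, -0.948, 0.002], [-0.0, -0.003, -1.0]], 'ft_force': [-0.055, 0.322, -0.617], 'ft_torque': [-0.043, -0.025, 0.017], 'grip_force': 0.0, 'width': 1.001}
scene [[420.36425100164575, 0.0, 318.7061745126991], [0.0, 420.36425100164575, 202.28984512685054], [0.0, 0.0, 1.0]] [[0.184, 0.983, 0.019], [0.671, -0.111, -0.733], [-0.718, 0.148, -0.68]] [-0.09917124 -0.31008008  1.44278076] [ 1.26229539 -0.1500401   0.75610795]
top [[513.5179752935816, 0.0, 317.3121896586084], [0.0, 513.5179752935816, 203.4454498225385], [0.0, 0.0, 1.0]] [[-0.006, -1.0, -0.009], [-0.994, 0.007, -0.107], [0.107, 0.009, -0.994]] [0.00700032 0.61133333 1.55955259] [ 0.44112319 -0.01096559  1.61594301]
```

View pics/scene0.png

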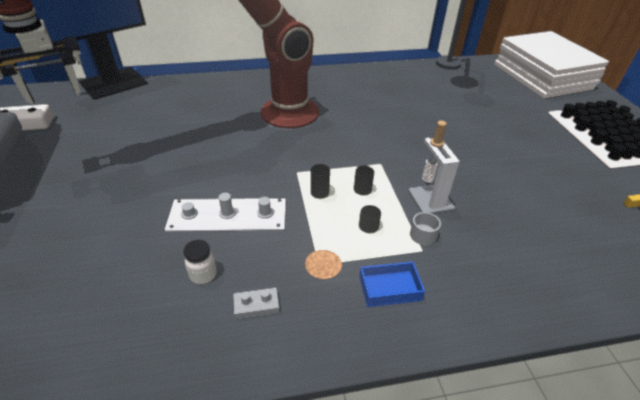

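View pics/top0.png

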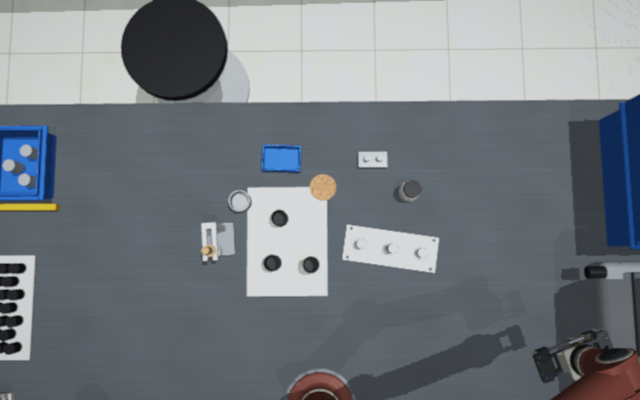

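The scene view shows the tall, middle and short sleeves at (320,181), (364,180) and (370,219), with the brush at (440,140), the pot at (425,228), the coaster at (323,264), and the pillars low, high and medium at x = 189, 225 and 264. In the top view the sleeves are at (311,264), (272,263) and (279,218), and the pillars at (422,253), (391,248) and (360,243).

Run:
```python
import cv2,pickle
t=pickle.load(open('top0.pkl','rb'))["pixels"][:,:,::-1];s=pickle.load(open('scene0.pkl','rb'))["pixels"][:,:,::-1]
cv2.imwrite('pics/t1.png',cv2.resize(t[170:300,190:450],None,fx=3,fy=3,interpolation=cv2.INTER_CUBIC))
cv2.imwrite('pics/s1.png',cv2.resize(s[115:295,160:460],None,fx=2.66,fy=2.66,interpolation=cv2.INTER_CUBIC))
```

```text
(no output)
```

View pics/t1.png

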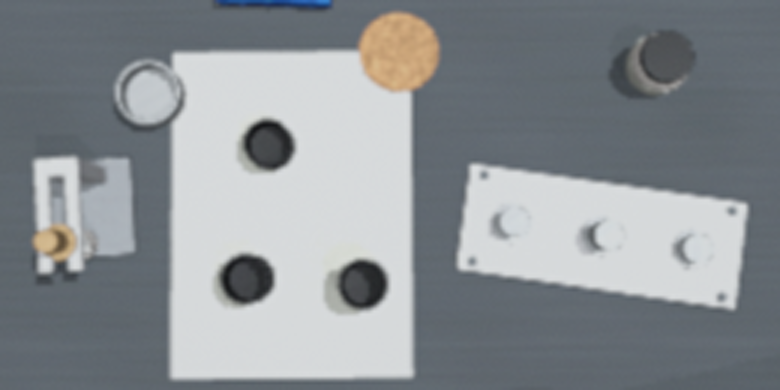

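View pics/s1.png

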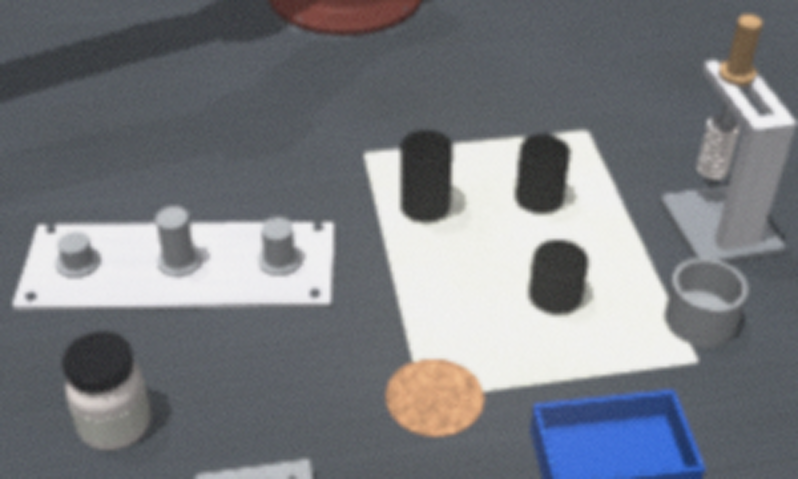

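The top crop shows sleeve mouths at (269,144), (247,279) and (363,284), the pot rim at (149,93), the coaster at (399,51), and pillar tops at (515,220), (607,236) and (696,249). The scene crop confirms the pillars run low, high, medium from left to right.

```bash
cat > h.py <<'E'
import numpy as np,cv2,pickle
from plant import get_state,capture
def ray(c,uv,z):
    d=c["R"].T@np.linalg.inv(c["K"])@np.array([uv[0],uv[1],1.]);o=-c["R"].T@c["t"]
    return (o+d*(z-o[2])/d[2])[:2]
def proj(c,X):
    p=c["K"]@(c["R"]@np.array(X,float)+c["t"]);return p[:2]/p[2]
def blobs(m,amin,amax,box=None):
    n,l,s,ce=cv2.connectedComponentsWithStats(m.astype(np.uint8))
    o=[]
    for i in range(1,n):
        if amin<s[i,4]<amax and(box is None or(box[0]<ce[i][0]<box[2] and box[1]<ce[i][1]<box[3])): o.append((ce[i],s[i],l==i))
    return o
def f(a): return np.round(a,4).tolist()
def black(c): return c["pixels"].max(2)<52
def orange(c):
    p=c["pixels"].astype(int);return (p[...,0]-p[...,2]>45)&(p[...,0]>110)
E
python3 - <<'E'
from h import *
T=pickle.load(open('top0.pkl','rb'));S=pickle.load(open('scene0.pkl','rb'))
for ce,s,_ in blobs(black(T),60,900,(245,185,330,300)): print('topblk',f(ce),s,[f(ray(T,ce,h/2)) for h in(.08,.065,.05)])
for ce,s,_ in blobs(black(S),60,2000,(295,150,410,260)): print('scblk',f(ce),s,[f(ray(S,ce,h/2)) for h in(.08,.065,.05)])
for c,n,b in((T,'T',(195,170,345,270)),(S,'S',(300,100,470,290))):
    for ce,s,m in blobs(orange(c),15,3000,b): print(n,'or',f(ce),s,'z0',f(ray(c,ce,0)),'z.215',f(ray(c,ce,.215)))
g=T["pixels"].min(2)
for ce,s,m in blobs(g>150,300,9000,(180,180,450,300)):
    r=cv2.minAreaRect(cv2.findContours(m.astype(np.uint8),0,1)[0][0])
    print('white',f(ce),s,f(r[0]),f(r[1]),[f(ray(T,q,.008)) for q in cv2.boxPoints(r)],'c',f(ray(T,r[0],.008)))
for uv,z in(((515,220),.05),((607,236),.065),((696,249),.035),((149,93),.05)): print('man',f(ray(T,(190+(uv[0]-1)/3,170+(uv[1]-1)/3),z)))
for uv,z in(((75,243),.035),((173,217),.065),((277,229),.05),((710,284),.05),((736,72),.160+.006)): print('manS',f(ray(S,(160+uv[0]/2.66-.3,115+uv[1]/2.66-.3),z)))
for uv in ((39,243),(60,240),(44,272),(75,270)): print('fork',f(ray(T,(190+(uv[0]-1)/3,170+(uv[1]-1)/3),.175 if uv[0]<50 and uv[1]<250 else .16)))
E
```

```text
topblk [271.3636, 262.1169] [264 256  16  14  77] [[0.4315, 0.1442], [0.4315, 0.1449], [0.4314, 0.1457]]
topblk [313.1549, 263.9014] [307 258  11  14  71] [[0.4253, 0.0167], [0.4253, 0.0168], [0.4252, 0.0169]]
scblk [319.2092, 173.0612] [312 165  17  24 196] [[0.3923, 0.0281], [0.3832, 0.03], [0.3741, 0.0319]]
scblk [364.349, 173.5503] [357 167  16  18 149] [[0.414, 0.1487], [0.4051, 0.1518], [0.3962, 0.1549]]
T or [322.5933, 186.7537] [310 174  26  26 536] z0 [0.6681, -0.0139] z.215 [0.6379, -0.0135]
T or [208.134, 250.2165] [202 245  13  12  97] z0 [0.4696, 0.347] z.215 [0.4658, 0.2994]
S or [441.5385, 123.2308] [438 121   8   6  39] z0 [0.1487, 0.492] z.215 [0.4653, 0.3094]
S or [436.3462, 142.5385] [431 139  13   7  52] z0 [0.2527, 0.431] z.215 [0.5397, 0.2658]
S or [323.0667, 263.956] [305 250  37  29 840] z0 [0.6693, -0.0141] z.215 [0.8379, -0.0528]
white [284.7584, 240.68] [ 232  187   96  110 8085] [279.8301, 241.1145] [109.1669, 94.6611] [[0.6675, 0.2738], [0.6698, -0.0257], [0.3294, -0.028], [0.3266, 0.2648]] c [0.4964, 0.1211]
white [218.4221, 238.7006] [201 222  34  38 815] [217.4639, 240.2768] [37.3533, 31.9601] [[0.5567, 0.3705], [0.561, 0.2701], [0.4444, 0.2629], [0.44, 0.3626]] c [0.5003, 0.3165]
white [390.2417, 248.1765] [ 342  225   97   48 3269] [390.3262, 248.1995] [94.3907, 35.5561] [[0.4396, -0.0697], [0.5491, -0.0869], [0.5048, -0.3777], [0.3961, -0.3585]] c [0.4721, -0.2235]
man [0.4876, -0.1303]
man [0.4706, -0.221]
man [0.4574, -0.3154]
man [0.6198, 0.2424]
manS [0.4617, -0.3157]
manS [0.4742, -0.2223]
manS [0.4895, -0.1295]
manS [0.6244, 0.2434]
manS [0.4712, 0.3048]
fork [0.4654, 0.3236]
fork [0.4683, 0.3073]
fork [0.4384, 0.3219]
fork [0.4401, 0.2927]
```

Run:
```python
from h import *
T=pickle.load(open('top0.pkl','rb'));S=pickle.load(open('scene0.pkl','rb'))
print(T["pixels"][264,300:324].max(1), T["pixels"][248:275,311].max(1))
for th in(80,100):
  for c,n,b in((T,'T',(250,190,325,290)),(S,'S',(300,165,405,235))):
    for ce,s,m in blobs(c["pixels"].max(2)<th,60,2500,b):
        q=cv2.minAreaRect(cv2.findContours(m.astype(np.uint8),0,1)[0][0])
        print(th,n,f(ce),s,f(q[0]),[f(ray(c,ce,h/2)) for h in(.08,.065,.05)],[f(ray(c,q[0],h/2)) for h in(.08,.065,.05)])
# grip top end, both views
def tri(a,b):
    A=[];B=[]
    for c,uv in((T,a),(S,b)):
        P=c["K"]@np.c_[c["R"],c["t"]]
        for i in(0,1): r=uv[i]*P[2]-P[i];A.append(r[:3]);B.append(-r[3])
    return np.linalg.lstsq(np.array(A),np.array(B),rcond=None)[0]
print('griptop',f(tri((190+39/3-.3,170+242/3-.3),(160+750/2.66-.3,115+21/2.66-.3))))
print('collar',f(tri((190+58/3-.3,170+241/3-.3),(160+737/2.66-.3,115+71/2.66-.3))))
for X in((.469,.306,.22),(.469,.306,.166),(.469,.306,.195)): print(f(proj(T,X)),f(proj(S,X)))
```

```text
[165 154 125  79  58  78  82  82  82  80  79  75  65  49  42  44  41  41
  77 161 212 220 219 219] [219 218 219 218 217 218 218 208 150  64  44  47  48  53  58  68  75  75
  76  76  73  71  63  44  90 168 213]
80 T [279.0765, 217.8634] [272 211  15  15 183] [279.0, 218.0] [[0.5668, 0.1209], [0.5674, 0.1215], [0.568, 0.1222]] [[0.5664, 0.1211], [0.567, 0.1218], [0.5675, 0.1224]]
80 T [271.8593, 262.6432] [264 256  17  15 199] [272.0, 263.0] [[0.4299, 0.1427], [0.4299, 0.1434], [0.4298, 0.1442]] [[0.4288, 0.1423], [0.4288, 0.143], [0.4287, 0.1437]]
80 T [310.6626, 264.4785] [303 257  16  16 163] [310.35, 264.45] [[0.4236, 0.0243], [0.4235, 0.0245], [0.4235, 0.0246]] [[0.4237, 0.0252], [0.4236, 0.0254], [0.4236, 0.0256]]
80 S [319.8361, 180.0146] [310 164  19  34 549] [319.0, 180.5] [[0.4214, 0.0244], [0.4126, 0.0262], [0.4038, 0.028]] [[0.423, 0.0218], [0.4143, 0.0236], [0.4055, 0.0254]]
80 S [363.4773, 179.4886] [355 165  18  29 440] [363.582, 179.0984] [[0.438, 0.1398], [0.4294, 0.1428], [0.4208, 0.1458]] [[0.4365, 0.1405], [0.4278, 0.1435], [0.4192, 0.1466]]
80 S [369.4793, 218.6313
[... 509 characters left out ...]
3184, 264.3881] [303 257  16  16 201] [310.5, 264.5] [[0.4239, 0.0253], [0.4238, 0.0255], [0.4237, 0.0257]] [[0.4236, 0.0248], [0.4235, 0.025], [0.4234, 0.0251]]
100 S [363.3963, 179.305] [354 163  20  32 482] [363.5461, 178.6308] [[0.4373, 0.1398], [0.4286, 0.1428], [0.42, 0.1458]] [[0.4346, 0.1409], [0.4259, 0.1439], [0.4172, 0.147]]
100 S [369.5519, 218.7424] [360 206  20  27 462] [369.5, 219.0] [[0.5838, 0.1157], [0.5767, 0.1185], [0.5695, 0.1213]] [[0.5846, 0.1153], [0.5775, 0.1181], [0.5704, 0.1209]]
griptop [0.4648, 0.3123, 0.2162]
collar [0.4672, 0.3081, 0.164]
[205.3183, 249.0263] [441.2632, 122.372]
[209.6536, 249.3827] [436.5042, 141.2187]
[207.3662, 249.1946] [439.0173, 131.2663]
```

Request:
jog_arm(
  motion=[
    [0.03, 0.03, 0.01, 0, 0, 7, 0],
    [0.03, 0.03, 0.01, 0, 0, 7, 0],
    [0.03, 0.03, 0.01, 0, 0, 7, 0],
    [0.03, 0.03, 0.01, 0, 0, 7, 0],
    [0.03, 0.04, 0.01, 0, 0, 7, 0],
  ],
)

```text
t: 0.52
eef_pos: [0.3471, -0.4676, 0.2792]
tool_rot: [[0.59, 0.808, 0.001], [0.808, -0.59, -0.0], [0.0, 0.0, -1.0]]
ft_force: [-0.0, 0.5, -0.0]
width: 1.0
grip_force: 0.0
```

Request:
jog_arm(
  motion=[
    [0.03, 0.03, 0.01, 0, 0, 7, 0],
    [0.03, 0.04, 0, 0, 0, 7, 0],
    [0.02, 0.04, 0, 0, 0, 7, 0],
    [0.02, 0.04, 0, 0, 0, 7, 0],
    [0, 0.04, 0, 0, 0, 0, 0],
  ],
)

```text
t: 0.93
eef_pos: [0.4394, -0.2898, 0.288]
tool_rot: [[0.141, 0.99, 0.003], [0.99, -0.141, 0.001], [0.002, 0.002, -1.0]]
ft_force: [0.7, 0.3, -0.4]
width: 1.0
grip_force: 0.0
```

Request:
jog_arm(
  motion=[
    [0.002, 0.04, 0, 0, 0, 0, 0],
    [0.002, 0.04, 0, 0, 0, 0, 0],
    [0.002, 0.04, 0, 0, 0, 0, 0],
    [0.002, 0.04, 0, 0, 0, 0, 0],
    [0.002, 0.04, 0, 0, 0, 0, 0],
  ],
)

```text
t: 1.35
eef_pos: [0.4457, -0.0907, 0.2884]
tool_rot: [[0.148, 0.989, -0.001], [0.989, -0.148, -0.0], [-0.0, -0.001, -1.0]]
ft_force: [1.7, 0.3, 0.5]
width: 1.001
grip_force: 0.0
```

Request:
jog_arm(
  motion=[
    [0, 0.04, 0, 0, 0, 0, 0],
    [0, 0.04, 0, 0, 0, 0, 0],
    [0, 0.04, 0, 0, 0, 0, 0],
    [0, 0.04, 0, 0, 0, 0, 0],
    [0, 0.04, 0, 0, 0, 0, 0],
  ],
)

```text
t: 1.77
eef_pos: [0.4457, 0.1091, 0.2885]
tool_rot: [[0.148, 0.989, -0.0], [0.989, -0.148, -0.0], [-0.0, -0.0, -1.0]]
ft_force: [0.1, 0.3, -0.5]
width: 1.003
grip_force: 0.0
```

Request:
jog_arm(
  motion=[
    [0, 0.04, 0, 0, 0, 0, 0],
    [0, 0.04, 0, 0, 0, 0, 0],
    [0, 0.04, 0, 0, 0, 0, 0],
    [0, 0.03, 0, 0, 0, 0, 0],
    [0, 0.02, 0, 0, 0, 0, 0],
  ],
)

```text
t: 2.18
eef_pos: [0.4449, 0.2815, 0.2883]
tool_rot: [[0.143, 0.99, -0.001], [0.99, -0.143, 0.002], [0.002, -0.001, -1.0]]
ft_force: [1.1, 0.4, 0.8]
width: 0.998
grip_force: 0.0
```

Request:
jog_arm(
  motion=[
    [0, 0, 0, 0, 0, 0, 0],
    [0, 0, 0, 0, 0, 0, 0],
    [0, 0, 0, 0, 0, 0, 0],
  ],
)

```text
t: 2.43
eef_pos: [0.4465, 0.276, 0.2881]
tool_rot: [[0.149, 0.989, -0.001], [0.989, -0.149, -0.002], [-0.002, -0.0, -1.0]]
ft_force: [-0.6, 0.3, 0.2]
width: 0.999
grip_force: 0.0
```

Request:
jog_arm(
  motion=[
    [0.01, 0.016, 0, 0, 0, 0, 0],
    [0.01, 0.016, 0, 0, 0, 0, 0],
    [0, 0, 0, 0, 0, 0, 0],
    [0, 0, 0, 0, 0, 0, 0],
  ],
)

```text
t: 2.77
eef_pos: [0.4668, 0.308, 0.2882]
tool_rot: [[0.15, 0.989, -0.001], [0.989, -0.15, -0.001], [-0.001, -0.001, -1.0]]
ft_force: [-0.6, 0.0, 0.6]
width: 1.003
grip_force: 0.0
```

Request:
jog_arm(
  motion=[
    [0, 0, -0.02, 0, 0, 0, 0],
    [0, 0, -0.03, 0, 0, 0, 0],
    [0, 0, -0.03, 0, 0, 0, 0],
    [0, 0, -0.018, 0, 0, 0, 0],
    [0, 0, 0, 0, 0, 0, 0],
  ],
)

```text
t: 3.18
eef_pos: [0.4644, 0.305, 0.1868]
tool_rot: [[0.15, 0.989, -0.007], [0.989, -0.15, -0.007], [-0.008, -0.006, -1.0]]
ft_force: [0.4, 0.3, -0.6]
width: 1.0
grip_force: 0.0
```

Run:
```python
from h import *
s=get_state();print(f(s["eef_pos"]),f(s["q"]),s["ft_force"])
S=capture("scene");cv2.imwrite('pics/s2.png',cv2.resize(S["pixels"][40:240,300:500,::-1],None,fx=3,fy=3,interpolation=2))
```

```text
[0.4644, 0.305, 0.1868] [-0.2986, 0.5668, -0.5036, 1.7422, 0.3302, 0.9284, -1.0895] [ 0.36545205  0.28617908 -0.64489901]
```

View pics/s2.png

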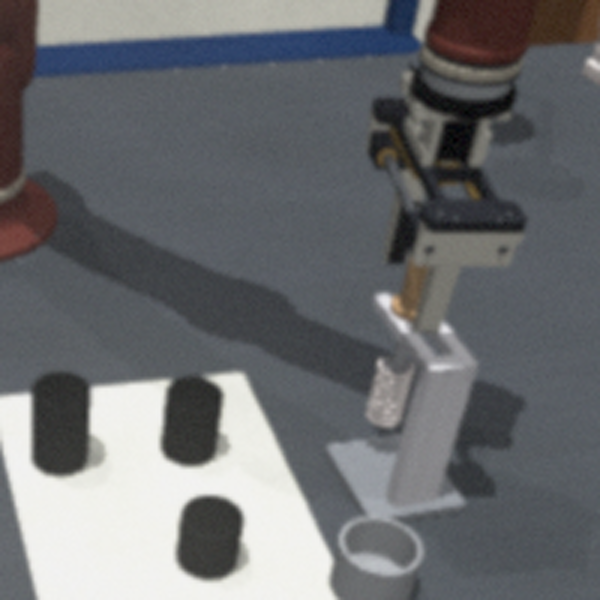

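The open fingers straddle the wooden grip at about (410,285), with both clear of the prongs. Next I close them on it.

Request:
jog_arm(
  motion=[
    [0, 0.003, 0.003, 0, 0, 0, 0.4],
    [0, 0, 0, 0, 0, 0, 0.7],
    [0, 0, 0, 0, 0, 0, 0.9],
    [0, 0, 0, 0, 0, 0, 1],
    [0, 0, 0, 0, 0, 0, 1],
  ],
  grip_force=25,
)

```text
t: 3.65
eef_pos: [0.4667, 0.3128, 0.1945]
tool_rot: [[0.148, 0.989, 0.001], [0.989, -0.148, 0.001], [0.001, 0.001, -1.0]]
ft_force: [-0.3, -0.5, -0.6]
width: 0.692
grip_force: 0.0
```

Request:
jog_arm(
  motion=[
    [0, 0, 0, 0, 0, 0, 1],
    [0, 0, 0, 0, 0, 0, 1],
    [0, 0, 0, 0, 0, 0, 1],
    [0, 0, 0, 0, 0, 0, 1],
    [0, 0, 0, 0, 0, 0, 1],
  ],
)

```text
t: 4.07
eef_pos: [0.4663, 0.3125, 0.1935]
tool_rot: [[0.148, 0.989, -0.0], [0.989, -0.148, -0.0], [-0.0, -0.0, -1.0]]
ft_force: [0.2, 0.5, 0.8]
width: 0.33
grip_force: 0.0
```

Request:
jog_arm(
  motion=[
    [0, 0, 0, 0, 0, 0, 1],
    [0, 0, 0, 0, 0, 0, 1],
    [0, 0, 0, 0, 0, 0, 1],
    [0, 0, 0, 0, 0, 0, 1],
    [0, 0, 0, 0, 0, 0, 1],
  ],
)

```text
t: 4.48
eef_pos: [0.4664, 0.3125, 0.1936]
tool_rot: [[0.148, 0.989, 0.0], [0.989, -0.148, 0.0], [0.0, -0.0, -1.0]]
ft_force: [-0.8, 1.0, 0.2]
width: 0.234
grip_force: 25.0
```

Request:
jog_arm(
  motion=[
    [0, 0, 0.01, 0, 0, 0, 1],
    [0, 0, 0.01, 0, 0, 0, 1],
    [-0.01, 0, 0, 0, 0, 0, 1],
    [-0.02, 0, 0, 0, 0, 0, 1],
    [-0.02, 0, 0, 0, 0, 0, 1],
  ],
)

```text
t: 4.9
eef_pos: [0.4155, 0.3126, 0.2141]
tool_rot: [[0.149, 0.989, 0.0], [0.989, -0.149, 0.001], [0.001, 0.0, -1.0]]
ft_force: [-0.9, -1.0, -0.2]
width: 0.234
grip_force: 25.0
```

Request:
jog_arm(
  motion=[
    [-0.02, 0, 0, 0, 0, 0, 1],
    [-0.01, 0, 0.01, 0, 0, 0, 1],
    [0, 0, 0.02, 0, 0, 0, 1],
    [0, -0.01, 0.02, 0, 0, 0, 1],
    [0, -0.02, 0.02, 0, 0, 0, 1],
  ],
)

```text
t: 5.32
eef_pos: [0.3854, 0.2849, 0.2857]
tool_rot: [[0.143, 0.99, 0.001], [0.99, -0.143, 0.003], [0.003, 0.0, -1.0]]
ft_force: [1.2, 0.5, -0.1]
width: 0.23
grip_force: 25.0
```

Request:
jog_arm(
  motion=[
    [0, 0, 0, 0, 0, 0, 1],
    [0, 0, 0, 0, 0, 0, 1],
    [0, 0, 0, 0, 0, 0, 1],
  ],
)

```text
t: 5.57
eef_pos: [0.386, 0.2828, 0.2836]
tool_rot: [[0.148, 0.989, 0.0], [0.989, -0.148, 0.0], [0.0, -0.0, -1.0]]
ft_force: [-0.1, -0.3, -1.9]
width: 0.231
grip_force: 25.0
```

Run:
```python
from h import *
s=get_state();print(f(s["eef_pos"]),f(s["q"]),f(s["tool_rot"]))
S=capture("scene");cv2.imwrite('pics/s3.png',cv2.resize(S["pixels"][40:240,300:500,::-1],None,fx=3,fy=3,interpolation=2))
T=capture("top");p=s["eef_pos"]
print(f(proj(S,p)),f(proj(S,p-[0,0,.1486])))
```

```text
[0.386, 0.2828, 0.2836] [-0.2545, 0.3394, -0.5751, 1.811, 0.2098, 1.0518, -1.0566] [[0.1478, 0.989, 0.0], [0.989, -0.1478, 0.0004], [0.0004, -0.0, -1.0]]
[424.4568, 82.0542] [413.7901, 133.9811]
```

View pics/s3.png

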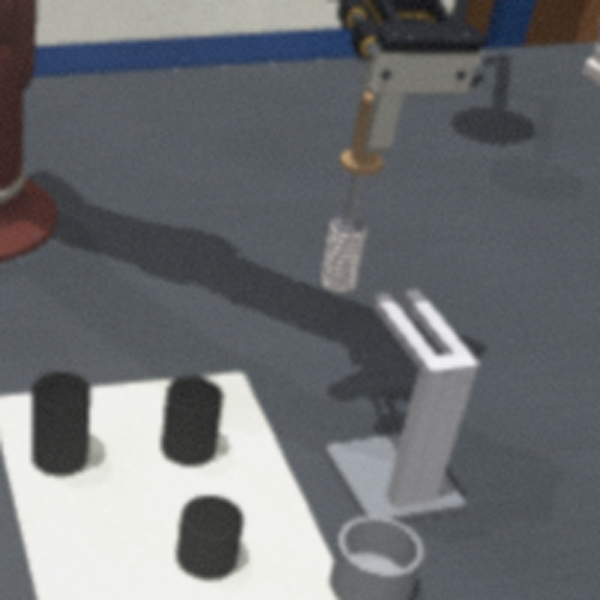

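The brush hangs upright in the grip: collar at (361,160) and tip at (340,285), which matches the prediction to about 2 mm.

Request:
jog_arm(
  motion=[
    [0.008, -0.03, 0, 0, 0, 0, 1],
    [0.01, -0.04, 0, 0, 0, 0, 1],
    [0.01, -0.04, 0, 0, 0, 0, 1],
    [0.005, -0.04, 0, 0, 0, 0, 1],
    [0.004, -0.04, 0, 0, 0, 0, 1],
  ],
)

```text
t: 6.08
eef_pos: [0.4234, 0.0913, 0.2828]
tool_rot: [[0.146, 0.989, -0.002], [0.989, -0.146, 0.0], [0.0, -0.002, -1.0]]
ft_force: [0.2, 0.4, -0.9]
width: 0.234
grip_force: 25.0
```

Request:
jog_arm(
  motion=[
    [0, -0.03, 0, 0, 0, 0, 1],
    [0, -0.02, 0, 0, 0, 0, 1],
    [0, -0.016, 0, 0, 0, 0, 1],
    [0, 0, 0, 0, 0, 0, 1],
    [0, 0, 0, 0, 0, 0, 1],
  ],
)

```text
t: 6.5
eef_pos: [0.4232, 0.0269, 0.283]
tool_rot: [[0.149, 0.989, -0.001], [0.989, -0.149, 0.001], [0.001, -0.002, -1.0]]
ft_force: [0.0, 0.6, -1.6]
width: 0.23
grip_force: 25.0
```

Request:
jog_arm(
  motion=[
    [0, 0, 0, 0, 0, 0, 1],
    [0, 0, 0, 0, 0, 0, 1],
  ],
)

```text
t: 6.67
eef_pos: [0.4233, 0.0285, 0.2834]
tool_rot: [[0.144, 0.99, -0.0], [0.99, -0.144, 0.001], [0.001, -0.001, -1.0]]
ft_force: [0.2, -0.1, -1.5]
width: 0.231
grip_force: 25.0
```

Run:
```python
from h import *
s=get_state();print(f(s["eef_pos"]),f(s["q"]),f(s["tool_rot"]),s["t"])
T=capture("top");cv2.imwrite('pics/t3.png',cv2.resize(T["pixels"][170:300,190:450,::-1],None,fx=3,fy=3,interpolation=2))
S=capture("scene");cv2.imwrite('pics/s4.png',cv2.resize(S["pixels"][60:260,260:460,::-1],None,fx=3,fy=3,interpolation=2))
```

```text
[0.4233, 0.0285, 0.2834] [0.2772, 0.2355, -0.4907, 1.9383, 0.1298, 0.9987, -0.4174] [[0.1443, 0.9895, -0.0004], [0.9895, -0.1443, 0.001], [0.001, -0.0006, -1.0]] 6.6667
```

View pics/s4.png

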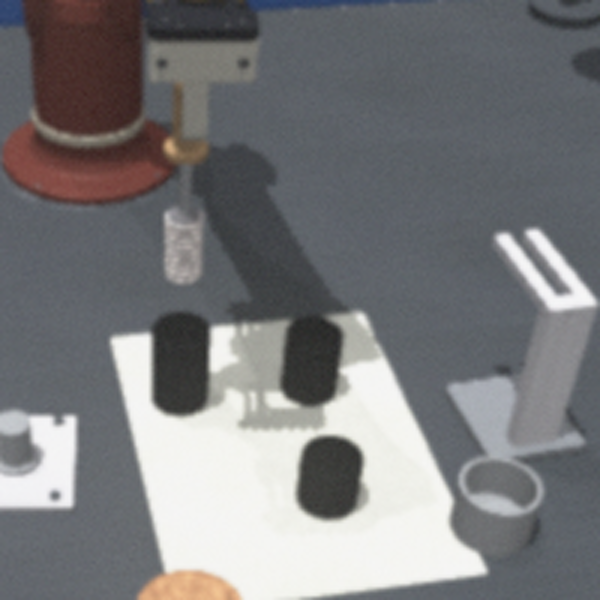

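The brush head at (184,245) is directly above the tall sleeve's mouth at (181,330). Next I plunge.

Request:
jog_arm(
  motion=[
    [0, 0, -0.02, 0, 0, 0, 1],
    [0, 0, -0.025, 0, 0, 0, 1],
    [0, 0, -0.02, 0, 0, 0, 1],
    [0, 0, -0.01, 0, 0, 0, 1],
    [0, 0, 0, 0, 0, 0, 1],
  ],
)

```text
t: 7.18
eef_pos: [0.4218, 0.0271, 0.2067]
tool_rot: [[0.146, 0.989, -0.005], [0.989, -0.146, 0.0], [-0.001, -0.005, -1.0]]
ft_force: [0.3, -0.2, -0.3]
width: 0.231
grip_force: 25.0
```

Request:
jog_arm(
  motion=[
    [0, 0, -0.02, 0, 0, 0, 1],
    [0, 0, -0.015, 0, 0, 0, 1],
    [0, 0, -0.013, 0, 0, 0, 1],
    [0, 0, 0, 0, 0, 0, 1],
    [0, 0, 0, 0, 0, 0, 1],
  ],
)

```text
t: 7.6
eef_pos: [0.4237, 0.0271, 0.1611]
tool_rot: [[0.147, 0.989, 0.0], [0.989, -0.147, 0.0], [0.0, 0.0, -1.0]]
ft_force: [0.8, 0.1, -0.6]
width: 0.232
grip_force: 25.0
```

Run:
```python
from h import *
s=get_state();print(f(s["eef_pos"]),f(s["ft_force"]),f(s["tool_rot"]),s["t"])
S=capture("scene")
for ce,st,m in blobs(S["pixels"].max(2)<80,60,2500,(300,165,405,235)): print(f(ce),st)
```

```text
[0.4237, 0.0271, 0.1611] [0.82, 0.0874, -0.58] [[0.1469, 0.9892, 0.0002], [0.9892, -0.1469, 0.0003], [0.0003, 0.0001, -1.0]] 7.6
[369.471, 218.5754] [360 206  20  26 431]
```

Request:
jog_arm(
  motion=[
    [0, 0, -0.002, 0, 0, 0, 1],
    [0, 0, 0, 0, 0, 0, 1],
    [0, 0, 0, 0, 0, 0, 1],
    [0, 0, 0, 0, 0, 0, 1],
    [0, 0, 0.02, 0, 0, 0, 1],
  ],
)

```text
t: 8.07
eef_pos: [0.4213, 0.0261, 0.1768]
tool_rot: [[0.148, 0.989, -0.007], [0.989, -0.148, -0.0], [-0.001, -0.006, -1.0]]
ft_force: [-0.8, -0.0, -1.0]
width: 0.231
grip_force: 25.0
```

Request:
jog_arm(
  motion=[
    [0, 0, 0.02, 0, 0, 0, 1],
    [0, 0, 0.02, 0, 0, 0, 1],
    [0, 0, 0.005, 0, 0, 0, 1],
    [0, 0, 0, 0, 0, 0, 1],
    [0, 0, 0, 0, 0, 0, 1],
  ],
)

```text
t: 8.48
eef_pos: [0.423, 0.0263, 0.2232]
tool_rot: [[0.148, 0.989, -0.0], [0.989, -0.148, -0.0], [-0.0, -0.0, -1.0]]
ft_force: [-0.5, -0.5, -1.5]
width: 0.234
grip_force: 25.0
```

Request:
jog_arm(
  motion=[
    [0, 0, -0.015, 0, 0, 0, 1],
    [0, 0, -0.02, 0, 0, 0, 1],
    [0, 0, -0.02, 0, 0, 0, 1],
    [0, 0, -0.01, 0, 0, 0, 1],
    [0, 0, 0, 0, 0, 0, 1],
  ],
)

```text
t: 8.9
eef_pos: [0.4211, 0.0263, 0.1557]
tool_rot: [[0.147, 0.989, -0.007], [0.989, -0.147, -0.0], [-0.001, -0.007, -1.0]]
ft_force: [-0.6, 0.6, -1.4]
width: 0.232
grip_force: 25.0
```

Request:
jog_arm(
  motion=[
    [0, 0, 0, 0, 0, 0, 1],
    [0, 0, 0, 0, 0, 0, 1],
    [0, 0, 0, 0, 0, 0, 1],
    [0, 0, 0, 0, 0, 0, 1],
  ],
)

```text
t: 9.23
eef_pos: [0.4237, 0.0266, 0.1591]
tool_rot: [[0.148, 0.989, 0.001], [0.989, -0.148, 0.0], [0.0, 0.001, -1.0]]
ft_force: [-0.1, -0.8, -0.7]
width: 0.235
grip_force: 25.0
```

Request:
jog_arm(
  motion=[
    [0, 0, 0.02, 0, 0, 0, 1],
    [0, 0, 0.025, 0, 0, 0, 1],
    [0, 0, 0.025, 0, 0, 0, 1],
    [0, 0, 0.02, 0, 0, 0, 1],
    [0, 0, 0.01, 0, 0, 0, 1],
  ],
)

```text
t: 9.65
eef_pos: [0.4246, 0.0269, 0.2616]
tool_rot: [[0.148, 0.989, 0.005], [0.989, -0.148, 0.0], [0.001, 0.005, -1.0]]
ft_force: [0.2, 1.4, -0.9]
width: 0.232
grip_force: 25.0
```

Request:
jog_arm(
  motion=[
    [0.002, 0.03, 0, 0, 0, 0, 1],
    [0.002, 0.04, 0, 0, 0, 0, 1],
    [0.002, 0.03, 0, 0, 0, 0, 1],
    [0, 0.018, 0, 0, 0, 0, 1],
    [0, 0, 0, 0, 0, 0, 1],
  ],
)

```text
t: 10.07
eef_pos: [0.4289, 0.1497, 0.2595]
tool_rot: [[0.14, 0.99, 0.002], [0.99, -0.14, 0.004], [0.004, 0.001, -1.0]]
ft_force: [-0.4, -0.2, 0.0]
width: 0.234
grip_force: 25.0
```

Request:
jog_arm(
  motion=[
    [0, 0, 0, 0, 0, 0, 1],
    [0, 0, 0, 0, 0, 0, 1],
  ],
)

```text
t: 10.23
eef_pos: [0.4294, 0.1433, 0.2586]
tool_rot: [[0.149, 0.989, -0.0], [0.989, -0.149, -0.001], [-0.001, 0.0, -1.0]]
ft_force: [-0.3, 0.2, -0.8]
width: 0.231
grip_force: 25.0
```

Run:
```python
from h import *
s=get_state();print(f(s["eef_pos"]),f(s["tool_rot"]),s["t"])
S=capture("scene");T=capture("top")
for ce,st,m in blobs(S["pixels"].max(2)<80,60,2500,(300,165,405,235)): print(f(ce),st)
g=T["pixels"].min(2);
cv2.imwrite('pics/s5.png',cv2.resize(S["pixels"][60:260,260:460,::-1],None,fx=3,fy=3,interpolation=2))
```

```text
[0.4294, 0.1433, 0.2586] [[0.1491, 0.9888, -0.0], [0.9888, -0.1491, -0.0012], [-0.0012, 0.0001, -1.0]] 10.2333
[395.3965, 167.9049] [ 372  140   52   61 1188]
[319.8965, 179.9945] [311 164  18  34 541]
[363.6121, 179.4126] [355 165  19  29 446]
[369.5164, 218.722] [360 206  20  26 428]
```

View pics/s5.png

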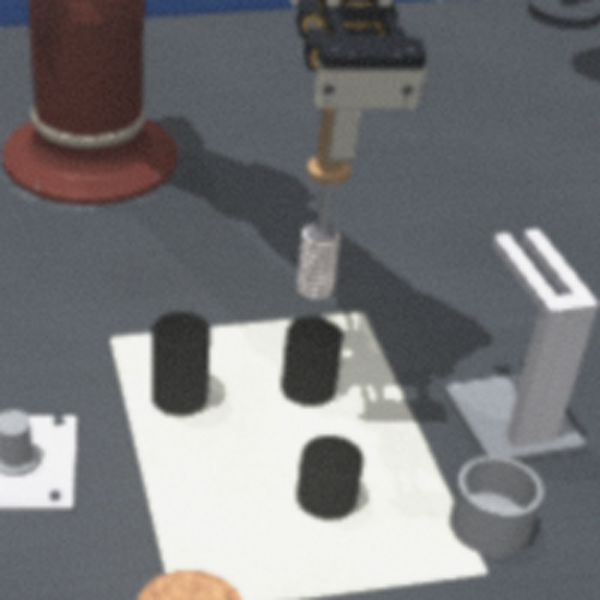

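The sleeves have not moved, and the brush at (319,262) is above the middle sleeve at (313,330).

Request:
jog_arm(
  motion=[
    [0, 0, -0.025, 0, 0, 0, 1],
    [0, 0, -0.025, 0, 0, 0, 1],
    [0, 0, -0.02, 0, 0, 0, 1],
    [0, 0, -0.015, 0, 0, 0, 1],
    [0, 0, -0.014, 0, 0, 0, 1],
  ],
)

```text
t: 10.75
eef_pos: [0.4293, 0.1428, 0.1585]
tool_rot: [[0.151, 0.989, -0.001], [0.989, -0.151, -0.001], [-0.001, -0.001, -1.0]]
ft_force: [-0.5, -0.2, -0.7]
width: 0.233
grip_force: 25.0
```

Request:
jog_arm(
  motion=[
    [0, 0, 0, 0, 0, 0, 1],
    [0, 0, 0, 0, 0, 0, 1],
    [0, 0, 0, 0, 0, 0, 1],
    [0, 0, 0, 0, 0, 0, 1],
    [0, 0, 0, 0, 0, 0, 1],
  ],
)

```text
t: 11.17
eef_pos: [0.43, 0.1446, 0.1605]
tool_rot: [[0.148, 0.989, 0.002], [0.989, -0.148, 0.001], [0.001, 0.002, -1.0]]
ft_force: [0.2, -0.1, -0.8]
width: 0.232
grip_force: 25.0
```

Request:
jog_arm(
  motion=[
    [0, 0, 0.02, 0, 0, 0, 1],
    [0, 0, 0.02, 0, 0, 0, 1],
    [0, 0, 0.01, 0, 0, 0, 1],
    [0, 0, 0, 0, 0, 0, 1],
    [0, 0, 0, 0, 0, 0, 1],
  ],
)

```text
t: 11.58
eef_pos: [0.4297, 0.1445, 0.2102]
tool_rot: [[0.148, 0.989, 0.002], [0.989, -0.148, 0.0], [0.001, 0.002, -1.0]]
ft_force: [0.2, -0.0, -0.4]
width: 0.234
grip_force: 25.0
```

Request:
jog_arm(
  motion=[
    [0, 0, -0.02, 0, 0, 0, 1],
    [0, 0, -0.02, 0, 0, 0, 1],
    [0, 0, -0.01, 0, 0, 0, 1],
    [0, 0, 0, 0, 0, 0, 1],
    [0, 0, 0, 0, 0, 0, 1],
  ],
)

```text
t: 12.0
eef_pos: [0.4287, 0.1443, 0.1588]
tool_rot: [[0.148, 0.989, -0.003], [0.989, -0.148, -0.001], [-0.001, -0.002, -1.0]]
ft_force: [0.5, -0.8, -0.8]
width: 0.231
grip_force: 25.0
```

Request:
jog_arm(
  motion=[
    [0, 0, 0, 0, 0, 0, 1],
    [0, 0, 0, 0, 0, 0, 1],
    [0, 0, 0, 0, 0, 0, 1],
  ],
)

```text
t: 12.25
eef_pos: [0.4298, 0.1448, 0.1602]
tool_rot: [[0.148, 0.989, 0.001], [0.989, -0.148, 0.001], [0.001, 0.001, -1.0]]
ft_force: [0.4, -0.8, -0.5]
width: 0.236
grip_force: 25.0
```

Request:
jog_arm(
  motion=[
    [0, 0, 0.025, 0, 0, 0, 1],
    [0, 0, 0.03, 0, 0, 0, 1],
    [0, 0, 0.03, 0, 0, 0, 1],
    [0, 0, 0.015, 0, 0, 0, 1],
    [0.01, 0, 0, 0, 0, 0, 1],
  ],
)

```text
t: 12.67
eef_pos: [0.4402, 0.1459, 0.2636]
tool_rot: [[0.147, 0.989, 0.007], [0.989, -0.147, 0.002], [0.003, 0.007, -1.0]]
ft_force: [-0.4, 0.5, -1.0]
width: 0.234
grip_force: 25.0
```

Request:
jog_arm(
  motion=[
    [0.035, -0.005, 0, 0, 0, 0, 1],
    [0.04, -0.006, 0, 0, 0, 0, 1],
    [0.034, -0.006, 0, 0, 0, 0, 1],
    [0.02, -0.004, 0, 0, 0, 0, 1],
    [0, 0, 0, 0, 0, 0, 1],
  ],
)

```text
t: 13.08
eef_pos: [0.5729, 0.1205, 0.2572]
tool_rot: [[0.154, 0.988, 0.001], [0.988, -0.154, -0.001], [-0.001, 0.001, -1.0]]
ft_force: [0.3, -0.2, -0.5]
width: 0.229
grip_force: 25.0
```

Request:
jog_arm(
  motion=[
    [0, 0, 0, 0, 0, 0, 1],
    [0, 0, 0, 0, 0, 0, 1],
    [0, 0, 0, 0, 0, 0, 1],
  ],
)

```text
t: 13.33
eef_pos: [0.5671, 0.1242, 0.2593]
tool_rot: [[0.146, 0.989, -0.001], [0.989, -0.146, -0.0], [-0.0, -0.001, -1.0]]
ft_force: [-0.6, 0.4, -0.8]
width: 0.233
grip_force: 25.0
```

Run:
```python
from h import *
s=get_state();print(f(s["eef_pos"]),s["t"])
S=capture("scene");T=capture("top")
for ce,st,m in blobs(S["pixels"].max(2)<80,60,2500,(300,165,405,235)): print(f(ce),st)
pickle.dump((S,T),open('p6.pkl','wb'))
# pot rim: grey ellipse, compare with start
S0=pickle.load(open('scene0.pkl','rb'))
d=np.abs(S["pixels"].astype(int)-S0["pixels"]).max(2)[205:250,408:445];print((d>40).sum())
```

```text
[0.5671, 0.1242, 0.2593] 13.3333
[319.855, 179.9851] [311 164  18  34 538]
[403.586, 195.1238] [384 167  36  58 541]
[369.6267, 218.6705] [360 206  20  26 434]
109
```

Request:
jog_arm(
  motion=[
    [0.001, 0, -0.025, 0, 0, 0, 1],
    [0, 0, -0.025, 0, 0, 0, 1],
    [0, 0, -0.02, 0, 0, 0, 1],
    [0, 0, -0.015, 0, 0, 0, 1],
    [0, 0, -0.015, 0, 0, 0, 1],
  ],
)

```text
t: 13.85
eef_pos: [0.5686, 0.1236, 0.159]
tool_rot: [[0.147, 0.989, -0.0], [0.989, -0.147, -0.0], [-0.0, -0.0, -1.0]]
ft_force: [0.2, 0.8, -0.3]
width: 0.233
grip_force: 25.0
```

Request:
jog_arm(
  motion=[
    [0, 0, 0, 0, 0, 0, 1],
    [0, 0, 0, 0, 0, 0, 1],
    [0, 0, 0, 0, 0, 0, 1],
    [0, 0, 0, 0, 0, 0, 1],
    [0, 0, 0, 0, 0, 0, 1],
  ],
)

```text
t: 14.27
eef_pos: [0.57, 0.1238, 0.1609]
tool_rot: [[0.148, 0.989, 0.002], [0.989, -0.148, 0.001], [0.001, 0.002, -1.0]]
ft_force: [0.7, 0.8, -0.9]
width: 0.233
grip_force: 25.0
```

Request:
jog_arm(
  motion=[
    [0, 0, 0.02, 0, 0, 0, 1],
    [0, 0, 0.015, 0, 0, 0, 1],
    [0, 0, 0.003, 0, 0, 0, 1],
    [0, 0, 0, 0, 0, 0, 1],
    [0, 0, 0, 0, 0, 0, 1],
  ],
)

```text
t: 14.68
eef_pos: [0.5692, 0.1233, 0.1975]
tool_rot: [[0.148, 0.989, -0.0], [0.989, -0.148, -0.0], [-0.0, -0.0, -1.0]]
ft_force: [0.0, -0.6, -1.5]
width: 0.234
grip_force: 25.0
```

Request:
jog_arm(
  motion=[
    [0, 0, -0.02, 0, 0, 0, 1],
    [0, 0, -0.015, 0, 0, 0, 1],
    [0, 0, -0.003, 0, 0, 0, 1],
    [0, 0, 0, 0, 0, 0, 1],
    [0, 0, 0, 0, 0, 0, 1],
  ],
)

```text
t: 15.1
eef_pos: [0.5694, 0.1236, 0.1594]
tool_rot: [[0.148, 0.989, -0.001], [0.989, -0.148, 0.0], [0.0, -0.001, -1.0]]
ft_force: [0.7, 0.1, -0.1]
width: 0.234
grip_force: 25.0
```

Request:
jog_arm(
  motion=[
    [0, 0, 0, 0, 0, 0, 1],
    [0, 0, 0, 0, 0, 0, 1],
    [0, 0, 0, 0, 0, 0, 1],
  ],
)

```text
t: 15.35
eef_pos: [0.5698, 0.1237, 0.1603]
tool_rot: [[0.148, 0.989, 0.001], [0.989, -0.148, 0.0], [0.001, 0.001, -1.0]]
ft_force: [-0.8, -0.2, -0.8]
width: 0.232
grip_force: 25.0
```

Request:
jog_arm(
  motion=[
    [0, 0, 0.03, 0, 0, 0, 1],
    [0, 0, 0.03, 0, 0, 0, 1],
    [0, 0, 0.03, 0, 0, 0, 1],
    [0, 0, 0.01, 0, 0, 0, 1],
    [0, 0, 0, 0, 0, 0, 1],
  ],
)

```text
t: 15.77
eef_pos: [0.571, 0.1245, 0.263]
tool_rot: [[0.148, 0.989, 0.007], [0.989, -0.148, 0.002], [0.003, 0.007, -1.0]]
ft_force: [0.7, 0.8, -0.6]
width: 0.227
grip_force: 25.0
```

Run:
```python
from h import *
s=get_state();print(f(s["eef_pos"]),s["t"])
S=capture("scene");T=capture("top")
for ce,st,m in blobs(S["pixels"].max(2)<80,60,2500,(300,165,405,235)): print(f(ce),st)
a=cv2.resize(S["pixels"][180:280,380:480,::-1],None,fx=4,fy=4,interpolation=2)
b=cv2.resize(T["pixels"][160:260,190:290,::-1],None,fx=4,fy=4,interpolation=2)
cv2.imwrite('pics/7.png',np.hstack([a,b]))
```

```text
[0.571, 0.1245, 0.263] 15.7667
[319.9179, 180.0056] [311 164  18  34 536]
[403.7425, 195.3787] [384 167  36  58 536]
[369.6721, 218.6628] [360 206  20  26 427]
```

View pics/7.png

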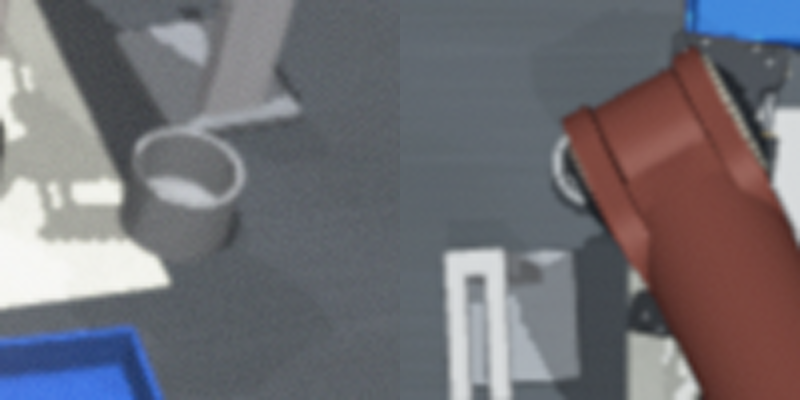

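The pot rim centre is at (189,168) in the left crop, so it has not moved. Dipping next.

Request:
jog_arm(
  motion=[
    [0.016, 0.035, 0, 0, 0, 0, 1],
    [0.016, 0.035, 0, 0, 0, 0, 1],
    [0.012, 0.03, 0, 0, 0, 0, 1],
    [0.008, 0.021, 0, 0, 0, 0, 1],
    [0, 0, 0, 0, 0, 0, 1],
  ],
)

```text
t: 16.28
eef_pos: [0.6195, 0.251, 0.2559]
tool_rot: [[0.14, 0.99, -0.006], [0.99, -0.14, 0.004], [0.003, -0.006, -1.0]]
ft_force: [-1.5, 0.6, -0.9]
width: 0.228
grip_force: 25.0
```

Request:
jog_arm(
  motion=[
    [0, 0, 0, 0, 0, 0, 1],
    [0, 0, 0, 0, 0, 0, 1],
    [0, 0, 0, 0, 0, 0, 1],
  ],
)

```text
t: 16.53
eef_pos: [0.6213, 0.2421, 0.2585]
tool_rot: [[0.15, 0.989, -0.002], [0.989, -0.15, -0.003], [-0.003, -0.001, -1.0]]
ft_force: [0.1, -0.8, -0.1]
width: 0.234
grip_force: 25.0
```

Run:
```python
from h import *
s=get_state();print(f(s["eef_pos"]),f(s["q"]),s["t"])
S=capture("scene")
a=cv2.resize(S["pixels"][130:280,350:500,::-1],None,fx=4,fy=4,interpolation=2)
cv2.imwrite('pics/8.png',a)
```

```text
[0.6213, 0.2421, 0.2585] [-0.1589, 0.6612, -0.4671, 1.3183, 0.2989, 1.2335, -0.7909] 16.5333
```

View pics/8.png

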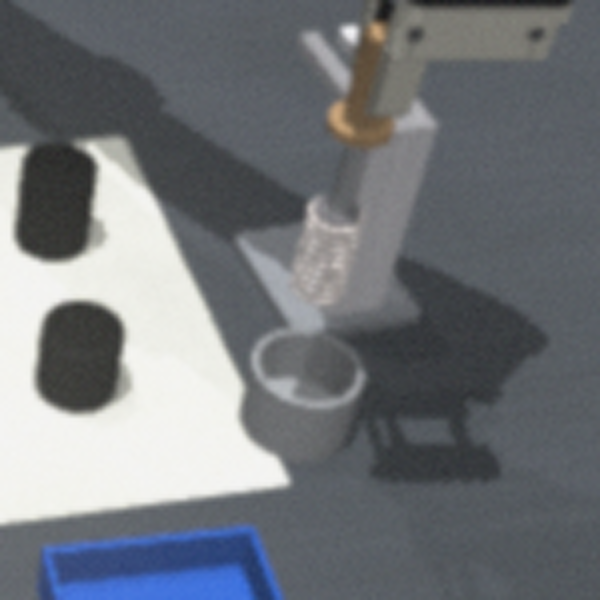

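The brush tip at (318,300) is heading into the pot's mouth at (307,365), so I lower it.

Request:
jog_arm(
  motion=[
    [0, 0, -0.025, 0, 0, 0, 1],
    [0, 0, -0.025, 0, 0, 0, 1],
    [0, 0, -0.02, 0, 0, 0, 1],
    [0, 0, -0.015, 0, 0, 0, 1],
    [0, 0, -0.01, 0, 0, 0, 1],
  ],
)

```text
t: 17.0
eef_pos: [0.6207, 0.2422, 0.1627]
tool_rot: [[0.15, 0.989, -0.002], [0.989, -0.15, -0.002], [-0.003, -0.002, -1.0]]
ft_force: [-1.1, 0.8, -0.7]
width: 0.235
grip_force: 25.0
```

Request:
jog_arm(
  motion=[
    [0, 0, 0, 0, 0, 0, 1],
    [0, 0, 0, 0, 0, 0, 1],
    [0, 0, 0, 0, 0, 0, 1],
    [0, 0, 0, 0, 0, 0, 1],
    [0, 0, 0, 0, 0, 0, 1],
  ],
)

```text
t: 17.42
eef_pos: [0.6219, 0.2449, 0.1659]
tool_rot: [[0.148, 0.989, 0.002], [0.989, -0.148, 0.001], [0.001, 0.002, -1.0]]
ft_force: [-0.0, 0.0, -0.5]
width: 0.232
grip_force: 25.0
```

Run:
```python
from h import *
s=get_state();print(f(s["eef_pos"]),f(s["ft_force"]),s["t"])
S=capture("scene");S0=pickle.load(open('scene0.pkl','rb'))
cv2.imwrite('pics/9.png',np.hstack([cv2.resize(x["pixels"][150:250,380:480,::-1],None,fx=4,fy=4,interpolation=2) for x in (S0,S)]))
```

```text
[0.6219, 0.2449, 0.1659] [-0.0048, 0.0089, -0.527] 17.4167
```

View pics/9.png

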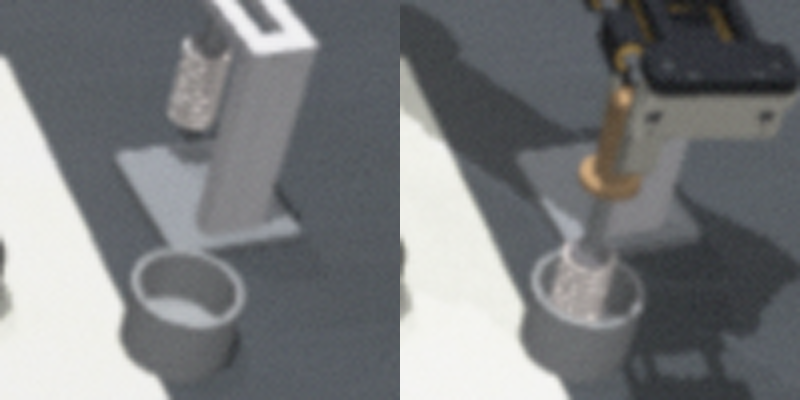

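Request:
jog_arm(
  motion=[
    [0, 0, -0.002, 0, 0, 0, 1],
    [0, 0, 0, 0, 0, 0, 1],
    [0, 0, 0, 0, 0, 0, 1],
    [0, 0, 0, 0, 0, 0, 1],
    [0, 0, 0.02, 0, 0, 0, 1],
  ],
)

```text
t: 17.88
eef_pos: [0.619, 0.2429, 0.1785]
tool_rot: [[0.147, 0.989, -0.008], [0.989, -0.147, -0.004], [-0.005, -0.007, -1.0]]
ft_force: [0.4, -0.3, -1.1]
width: 0.227
grip_force: 25.0
```

Request:
jog_arm(
  motion=[
    [0, 0, 0.03, 0, 0, 0, 1],
    [0, 0, 0.03, 0, 0, 0, 1],
    [0, 0, 0.02, 0, 0, 0, 1],
    [-0.02, -0.005, 0, 0, 0, 0, 1],
    [-0.04, -0.005, 0, 0, 0, 0, 1],
  ],
)

```text
t: 18.3
eef_pos: [0.5652, 0.234, 0.2634]
tool_rot: [[0.153, 0.988, 0.006], [0.988, -0.153, 0.003], [0.003, 0.006, -1.0]]
ft_force: [-0.2, -0.2, -0.3]
width: 0.233
grip_force: 25.0
```

Request:
jog_arm(
  motion=[
    [-0.04, 0, 0, 0, 0, 0, 1],
    [-0.04, 0, 0, 0, 0, 0, 1],
    [-0.04, 0, 0, 0, 0, 0, 1],
    [-0.03, 0, 0, 0, 0, 0, 1],
    [-0.02, 0, 0, 0, 0, 0, 1],
  ],
)

```text
t: 18.72
eef_pos: [0.3876, 0.2346, 0.263]
tool_rot: [[0.145, 0.989, -0.001], [0.989, -0.145, -0.001], [-0.001, -0.001, -1.0]]
ft_force: [1.4, 0.0, 0.2]
width: 0.233
grip_force: 25.0
```

Request:
jog_arm(
  motion=[
    [-0.006, 0.01, 0, 0, 0, 0, 1],
    [0, 0.03, -0.01, 0, 0, 0, 1],
    [0, 0.02, -0.01, 0, 0, 0, 1],
    [0, 0.018, -0.01, 0, 0, 0, 1],
    [0, 0, 0, 0, 0, 0, 1],
  ],
)

```text
t: 19.13
eef_pos: [0.3837, 0.3161, 0.2315]
tool_rot: [[0.143, 0.99, -0.002], [0.99, -0.142, 0.002], [0.002, -0.003, -1.0]]
ft_force: [-0.0, 0.3, -0.9]
width: 0.233
grip_force: 25.0
```

Request:
jog_arm(
  motion=[
    [0, 0, 0, 0, 0, 0, 1],
    [0, 0, 0, 0, 0, 0, 1],
    [0, 0, 0, 0, 0, 0, 1],
    [0, 0, 0, 0, 0, 0, 1],
  ],
)

```text
t: 19.47
eef_pos: [0.3859, 0.3116, 0.2331]
tool_rot: [[0.15, 0.989, 0.001], [0.989, -0.15, -0.0], [-0.0, 0.001, -1.0]]
ft_force: [-0.5, -0.9, -0.7]
width: 0.232
grip_force: 25.0
```

Request:
jog_arm(
  motion=[
    [0, 0.001, -0.01, 0, 0, 0, 1],
    [0, 0, -0.01, 0, 0, 0, 1],
    [0, 0, 0, 0, 0, 0, 1],
    [0, 0, 0, 0, 0, 0, 1],
    [0, 0, 0, 0, 0, 0, 1],
  ],
)

```text
t: 19.88
eef_pos: [0.3853, 0.3135, 0.2123]
tool_rot: [[0.148, 0.989, -0.001], [0.989, -0.148, -0.0], [-0.0, -0.001, -1.0]]
ft_force: [-0.3, -1.0, -0.8]
width: 0.232
grip_force: 25.0
```

Request:
jog_arm(
  motion=[
    [0.01, 0, 0, 0, 0, 0, 1],
    [0.015, 0, 0, 0, 0, 0, 1],
    [0.015, 0, 0, 0, 0, 0, 1],
    [0.015, 0, 0, 0, 0, 0, 1],
    [0.015, 0, 0, 0, 0, 0, 1],
  ],
)

```text
t: 20.3
eef_pos: [0.4572, 0.3134, 0.2129]
tool_rot: [[0.148, 0.989, 0.001], [0.989, -0.148, 0.0], [0.001, 0.001, -1.0]]
ft_force: [0.0, 0.2, -0.7]
width: 0.235
grip_force: 25.0
```

Request:
jog_arm(
  motion=[
    [0.01, 0, 0, 0, 0, 0, 1],
    [0, 0, 0, 0, 0, 0, 1],
    [0, 0, 0, 0, 0, 0, 1],
    [0, 0, 0, 0, 0, 0, 1],
    [0, 0, 0, 0, 0, 0, 1],
  ],
)

```text
t: 20.72
eef_pos: [0.4643, 0.3139, 0.2128]
tool_rot: [[0.146, 0.989, -0.001], [0.989, -0.146, 0.0], [-0.0, -0.001, -1.0]]
ft_force: [0.3, 0.3, -0.6]
width: 0.228
grip_force: 25.0
```

Request:
jog_arm(
  motion=[
    [0, 0, -0.006, 0, 0, 0, 1],
    [0, 0, -0.006, 0, 0, 0, 1],
    [0, 0, -0.006, 0, 0, 0, 1],
    [0, 0, 0, 0, 0, 0, 1],
    [0, 0, 0, 0, 0, 0, 1],
  ],
)

```text
t: 21.13
eef_pos: [0.465, 0.3133, 0.194]
tool_rot: [[0.148, 0.989, -0.001], [0.989, -0.148, -0.001], [-0.001, -0.001, -1.0]]
ft_force: [0.5, 0.3, 0.1]
width: 0.234
grip_force: 25.0
```

Request:
jog_arm(
  motion=[
    [0, 0, 0, 0, 0, 0, 1],
    [0, 0, 0, 0, 0, 0, 1],
  ],
)

```text
t: 21.3
eef_pos: [0.4654, 0.3136, 0.1947]
tool_rot: [[0.148, 0.989, -0.0], [0.989, -0.148, 0.0], [0.0, -0.0, -1.0]]
ft_force: [-1.3, -0.2, -0.5]
width: 0.232
grip_force: 25.0
```

Request:
jog_arm(
  motion=[
    [0.001, -0.001, -0.001, 0, 0, 0, 1],
    [0, 0, 0, 0, 0, 0, 1],
    [0, 0, 0, 0, 0, 0, 0.6],
    [0, 0, 0, 0, 0, 0, 0.3],
    [0, 0, 0, 0, 0, 0, 0],
  ],
)

```text
t: 21.72
eef_pos: [0.4665, 0.3127, 0.1938]
tool_rot: [[0.148, 0.989, 0.0], [0.989, -0.148, 0.0], [0.0, 0.0, -1.0]]
ft_force: [0.8, -1.2, -0.6]
width: 0.395
grip_force: 0.0
```

Request:
jog_arm(
  motion=[
    [0, 0, 0, 0, 0, 0, 0],
    [0, 0, 0, 0, 0, 0, 0],
    [0, 0, 0, 0, 0, 0, 0],
    [0, 0, 0, 0, 0, 0, 0],
    [0, 0, 0, 0, 0, 0, 0],
  ],
)

```text
t: 22.13
eef_pos: [0.4664, 0.3126, 0.1936]
tool_rot: [[0.148, 0.989, -0.0], [0.989, -0.148, 0.0], [0.0, -0.0, -1.0]]
ft_force: [-0.1, 0.1, 0.4]
width: 0.755
grip_force: 0.0
```

Request:
jog_arm(
  motion=[
    [0, 0, 0.02, 0, 0, 0, 0],
    [0, 0, 0.03, 0, 0, 0, 0],
    [0, 0, 0.03, 0, 0, 0, 0],
    [0, 0, 0.02, 0, 0, 0, 0],
    [0, -0.03, 0, 0, 0, 0, 0],
  ],
)

```text
t: 22.55
eef_pos: [0.4662, 0.2906, 0.2987]
tool_rot: [[0.139, 0.99, 0.007], [0.99, -0.139, 0.012], [0.013, 0.005, -1.0]]
ft_force: [-0.1, 1.3, 0.3]
width: 0.998
grip_force: 0.0
```

Request:
jog_arm(
  motion=[
    [0, -0.04, 0, 0, 0, 0, 0],
    [0, -0.04, 0, 0, 0, 0, 0],
    [0, -0.04, 0, 0, 0, 0, 0],
    [0, -0.02, 0, 0, 0, 0, 0],
    [0, 0, 0, 0, 0, 0, 0],
  ],
)

```text
t: 22.97
eef_pos: [0.467, 0.1361, 0.2933]
tool_rot: [[0.158, 0.987, -0.0], [0.987, -0.158, -0.005], [-0.005, 0.0, -1.0]]
ft_force: [0.3, -1.2, 0.2]
width: 1.005
grip_force: 0.0
```

Run:
```python
from h import *
s=get_state();print(f(s["eef_pos"]),f(s["q"]),s["t"])
S=capture("scene");T=capture("top")
cv2.imwrite('pics/10.png',np.hstack([cv2.resize(S["pixels"][100:260,360:480,::-1],None,fx=3.2,fy=3.2,interpolation=2),cv2.resize(T["pixels"][140:300,190:310,::-1],None,fx=3.2,fy=3.2,interpolation=2)]))
for c,n,b in((T,'T',(195,230,225,270)),(S,'S',(420,100,460,150))):
    for ce,s,m in blobs(orange(c),15,3000,b): print(n,'or',f(ce),s)
```

```text
[0.467, 0.1361, 0.2933] [0.0538, 0.3368, -0.5256, 1.775, 0.1933, 1.0827, -0.6975] 22.9667
T or [208.049, 251.1373] [201 246  14  12 102]
S or [441.186, 122.7209] [437 120   9   7  43]
S or [436.0364, 141.8909] [431 138  13   8  55]
```

View pics/10.png

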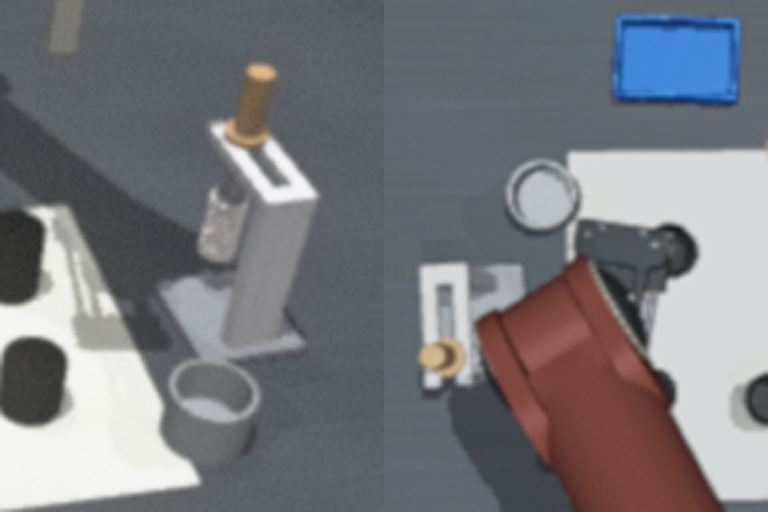

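The brush hangs properly in the fork (collar at (247,132) left crop). Now the tall sleeve.

Request:
jog_arm(
  motion=[
    [-0.015, -0.04, 0, 0, 0, 0, 0],
    [-0.015, -0.04, 0, 0, 0, 0, 0],
    [-0.013, -0.038, 0, 0, 0, 0, 0],
    [0, 0, -0.03, 0, 0, 0, 0],
    [0, 0, -0.03, 0, 0, 0, 0],
  ],
)

```text
t: 23.48
eef_pos: [0.4255, 0.0259, 0.2345]
tool_rot: [[0.151, 0.989, 0.006], [0.989, -0.151, 0.0], [0.001, 0.006, -1.0]]
ft_force: [0.1, 0.4, 0.0]
width: 1.001
grip_force: 0.0
```

Request:
jog_arm(
  motion=[
    [0, 0, -0.04, 0, 0, 0, 0],
    [0, 0, -0.02, 0, 0, 0, 0],
    [0, 0, 0, 0, 0, 0, 0],
    [0, 0, 0, 0, 0, 0, 0],
    [0, 0, 0, 0, 0, 0, 0],
  ],
)

```text
t: 23.9
eef_pos: [0.4255, 0.0282, 0.1748]
tool_rot: [[0.145, 0.989, 0.003], [0.989, -0.145, 0.001], [0.002, 0.003, -1.0]]
ft_force: [0.9, -0.5, 0.2]
width: 1.0
grip_force: 0.0
```

Request:
jog_arm(
  motion=[
    [-0.002, -0.003, -0.03, 0, 0, 0, 0],
    [0, 0, -0.03, 0, 0, 0, 0],
    [0, 0, -0.03, 0, 0, 0, 0],
    [0, 0, -0.015, 0, 0, 0, 0],
    [0, 0, -0.009, 0, 0, 0, 0],
  ],
)

```text
t: 24.32
eef_pos: [0.4233, 0.0242, 0.0594]
tool_rot: [[0.147, 0.989, 0.002], [0.989, -0.147, 0.0], [0.001, 0.001, -1.0]]
ft_force: [-0.2, 0.4, -0.1]
width: 0.998
grip_force: 0.0
```

Request:
jog_arm(
  motion=[
    [0, 0, 0, 0, 0, 0, 0],
    [0, 0, 0, 0, 0, 0, 0],
    [0, 0, 0, 0, 0, 0, 0],
  ],
)

```text
t: 24.57
eef_pos: [0.4237, 0.024, 0.061]
tool_rot: [[0.148, 0.989, 0.004], [0.989, -0.148, 0.001], [0.001, 0.004, -1.0]]
ft_force: [-0.4, 0.3, 0.1]
width: 0.999
grip_force: 0.0
```

Request:
jog_arm(
  motion=[
    [0, 0, 0, 0, 0, 0, 0.3],
    [0, 0, 0, 0, 0, 0, 0.5],
    [0, 0, 0, 0, 0, 0, 1],
    [0, 0, 0, 0, 0, 0, 1],
    [0, 0, 0, 0, 0, 0, 1],
  ],
  grip_force=20,
)

```text
t: 24.98
eef_pos: [0.4223, 0.0235, 0.0599]
tool_rot: [[0.148, 0.989, 0.0], [0.989, -0.148, 0.0], [0.0, 0.0, -1.0]]
ft_force: [0.2, -0.4, -0.1]
width: 0.692
grip_force: 0.0
```

Request:
jog_arm(
  motion=[
    [0, 0, 0, 0, 0, 0, 1],
    [0, 0, 0, 0, 0, 0, 1],
    [0, 0, 0, 0, 0, 0, 1],
    [0, 0, 0, 0, 0, 0, 1],
    [0, 0, 0, 0, 0, 0, 1],
  ],
)

```text
t: 25.4
eef_pos: [0.4229, 0.0237, 0.0598]
tool_rot: [[0.148, 0.989, 0.001], [0.989, -0.148, 0.0], [0.001, 0.001, -1.0]]
ft_force: [1.4, -0.2, 0.4]
width: 0.562
grip_force: 20.0
```

Request:
jog_arm(
  motion=[
    [0, 0, 0.01, 0, 0, 0, 1],
    [0, 0, 0.03, 0, 0, 0, 1],
    [0, 0, 0.03, 0, 0, 0, 1],
    [0, 0, 0.03, 0, 0, 0, 1],
    [0.006, -0.03, 0, 0, 0, 0, 1],
  ],
)

```text
t: 25.82
eef_pos: [0.4298, -0.0006, 0.164]
tool_rot: [[0.137, 0.99, 0.008], [0.991, -0.137, 0.004], [0.005, 0.008, -1.0]]
ft_force: [1.1, 0.4, -1.0]
width: 0.564
grip_force: 20.0
```

Request:
jog_arm(
  motion=[
    [0.01, -0.04, 0, 0, 0, 0, 1],
    [0.01, -0.04, 0, 0, 0, 0, 1],
    [0.01, -0.04, 0, 0, 0, 0, 1],
    [0, -0.04, 0, 0, 0, 0, 1],
    [0, -0.04, 0, 0, 0, 0, 1],
  ],
)

```text
t: 26.23
eef_pos: [0.457, -0.208, 0.1589]
tool_rot: [[0.148, 0.989, -0.002], [0.989, -0.148, 0.001], [0.001, -0.003, -1.0]]
ft_force: [1.6, 0.5, -1.3]
width: 0.561
grip_force: 20.0
```

Request:
jog_arm(
  motion=[
    [0, -0.04, 0, 0, 0, 0, 1],
    [0, -0.04, 0, 0, 0, 0, 1],
    [0, -0.02, 0, 0, 0, 0, 1],
    [0, -0.01, 0, 0, 0, 0, 1],
    [0, 0, 0, 0, 0, 0, 1],
  ],
)

```text
t: 26.65
eef_pos: [0.4564, -0.3186, 0.1584]
tool_rot: [[0.152, 0.988, -0.003], [0.988, -0.152, 0.001], [0.0, -0.003, -1.0]]
ft_force: [-1.0, -0.2, -0.3]
width: 0.561
grip_force: 20.0
```

Request:
jog_arm(
  motion=[
    [0, 0, 0, 0, 0, 0, 1],
    [0, 0, 0, 0, 0, 0, 1],
    [0, 0, 0, 0, 0, 0, 1],
    [0, 0, 0, 0, 0, 0, 1],
  ],
)

```text
t: 26.98
eef_pos: [0.4586, -0.3144, 0.1598]
tool_rot: [[0.144, 0.99, -0.0], [0.99, -0.144, 0.001], [0.001, -0.0, -1.0]]
ft_force: [0.8, -0.0, -0.6]
width: 0.563
grip_force: 20.0
```

Run:
```python
from h import *
s=get_state();p=s["eef_pos"];print(f(p),s["t"])
S=capture("scene")
cv2.imwrite('pics/11.png',cv2.resize(S["pixels"][110:260,150:300,::-1],None,fx=4,fy=4,interpolation=2))
b=p-[0,0,.0598]
for X in (b,b+[0,0,.08],[.4588,-.3162,.035]): u=proj(S,X);print(f(u),f((u-[150,110])*4))
```

```text
[0.4586, -0.3144, 0.1598] 26.9833
[183.2542, 185.2225] [133.0166, 300.8899]
[176.1407, 158.153] [104.5628, 192.6119]
[187.7322, 205.2823] [150.9286, 381.1294]
```

View pics/11.png

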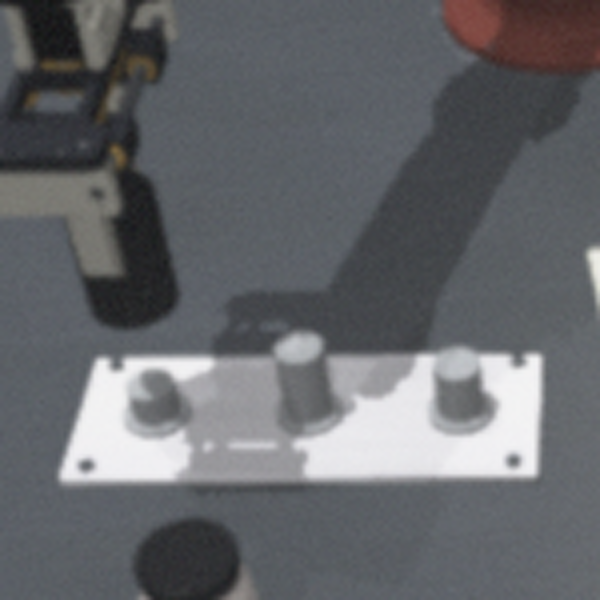

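The tall sleeve's underside centre is at about (133,303) and the low pillar's top at (152,382). Both match the predictions, so I lower it.

Request:
jog_arm(
  motion=[
    [0, -0.001, -0.02, 0, 0, 0, 1],
    [0, 0, -0.02, 0, 0, 0, 1],
    [0, 0, -0.015, 0, 0, 0, 1],
    [0, 0, -0.006, 0, 0, 0, 1],
    [0, 0, 0, 0, 0, 0, 1],
  ],
)

```text
t: 27.45
eef_pos: [0.4574, -0.3165, 0.0974]
tool_rot: [[0.147, 0.989, -0.003], [0.989, -0.147, 0.002], [0.001, -0.003, -1.0]]
ft_force: [0.1, -0.5, -1.2]
width: 0.563
grip_force: 20.0
```

Request:
jog_arm(
  motion=[
    [0, 0, 0, 0, 0, 0, 1],
    [0, 0, 0, 0, 0, 0, 1],
    [0, 0, -0.002, 0, 0, 0, 1],
    [0, 0, 0, 0, 0, 0, 1],
    [0, 0, 0, 0, 0, 0, 1],
  ],
)

```text
t: 27.87
eef_pos: [0.4583, -0.3176, 0.0971]
tool_rot: [[0.148, 0.989, 0.001], [0.989, -0.148, -0.0], [-0.0, 0.001, -1.0]]
ft_force: [-0.2, 0.6, -1.8]
width: 0.56
grip_force: 20.0
```

Request:
jog_arm(
  motion=[
    [0, 0, -0.002, 0, 0, 0, 1],
    [0, 0, 0, 0, 0, 0, 1],
    [0, 0, 0, 0, 0, 0, 1],
  ],
)

```text
t: 28.12
eef_pos: [0.4584, -0.3177, 0.0948]
tool_rot: [[0.148, 0.989, 0.001], [0.989, -0.148, -0.0], [-0.0, 0.001, -1.0]]
ft_force: [0.8, -0.4, 1.0]
width: 0.565
grip_force: 20.0
```

Request:
jog_arm(
  motion=[
    [0, 0.001, 0, 0, 0, 0, 1],
    [0, 0, 0, 0, 0, 0, 1],
    [0, 0, 0, 0, 0, 0, 0.3],
    [0, 0, 0, 0, 0, 0, 0],
    [0, 0, 0, 0, 0, 0, 0],
  ],
)

```text
t: 28.53
eef_pos: [0.458, -0.3163, 0.0946]
tool_rot: [[0.148, 0.989, -0.0], [0.989, -0.148, 0.0], [0.0, -0.0, -1.0]]
ft_force: [-0.4, -0.0, -0.5]
width: 0.733
grip_force: 0.0
```

Request:
jog_arm(
  motion=[
    [0, 0, 0, 0, 0, 0, 0],
    [0, 0, 0, 0, 0, 0, 0],
    [0, 0, 0, 0, 0, 0, 0],
    [0, 0, 0, 0, 0, 0, 0],
    [0, 0, 0, 0, 0, 0, 0],
  ],
)

```text
t: 28.95
eef_pos: [0.4581, -0.3165, 0.0946]
tool_rot: [[0.148, 0.989, -0.0], [0.989, -0.148, 0.0], [0.0, -0.0, -1.0]]
ft_force: [0.2, -1.0, -0.2]
width: 0.999
grip_force: 0.0
```

Request:
jog_arm(
  motion=[
    [0, 0, 0.015, 0, 0, 0, 0],
    [0, 0, 0.03, 0, 0, 0, 0],
    [0, 0, 0.03, 0, 0, 0, 0],
    [0, 0, 0.02, 0, 0, 0, 0],
    [0, 0, 0, 0, 0, 0, 0],
  ],
)

```text
t: 29.37
eef_pos: [0.4609, -0.3175, 0.1942]
tool_rot: [[0.148, 0.989, 0.008], [0.989, -0.148, -0.005], [-0.004, 0.009, -1.0]]
ft_force: [1.0, -0.3, -0.7]
width: 0.997
grip_force: 0.0
```

Request:
jog_arm(
  motion=[
    [0.01, 0.04, 0, 0, 0, 0, 0],
    [0.01, 0.04, 0, 0, 0, 0, 0],
    [0.01, 0.04, 0, 0, 0, 0, 0],
    [0.01, 0.04, 0, 0, 0, 0, 0],
    [0.01, 0.04, 0, 0, 0, 0, 0],
  ],
)

```text
t: 29.78
eef_pos: [0.5077, -0.1148, 0.1889]
tool_rot: [[0.148, 0.989, -0.001], [0.989, -0.148, 0.0], [-0.0, -0.001, -1.0]]
ft_force: [1.2, 0.3, 0.3]
width: 1.0
grip_force: 0.0
```

Request:
jog_arm(
  motion=[
    [0.01, 0.04, 0, 0, 0, 0, 0],
    [0.01, 0.04, 0, 0, 0, 0, 0],
    [0.01, 0.04, 0, 0, 0, 0, 0],
    [0.01, 0.04, 0, 0, 0, 0, 0],
    [0.01, 0.04, 0, 0, 0, 0, 0],
  ],
)

```text
t: 30.2
eef_pos: [0.5578, 0.0853, 0.1887]
tool_rot: [[0.148, 0.989, -0.001], [0.989, -0.148, -0.001], [-0.001, -0.001, -1.0]]
ft_force: [1.2, -0.5, -1.4]
width: 0.999
grip_force: 0.0
```

Request:
jog_arm(
  motion=[
    [0.01, 0.03, 0, 0, 0, 0, 0],
    [0, 0.01, 0, 0, 0, 0, 0],
    [0, 0, 0, 0, 0, 0, 0],
    [0, 0, 0, 0, 0, 0, 0],
    [0, 0, 0, 0, 0, 0, 0],
  ],
)

```text
t: 30.62
eef_pos: [0.5678, 0.1205, 0.1889]
tool_rot: [[0.151, 0.989, -0.001], [0.989, -0.151, -0.003], [-0.003, -0.001, -1.0]]
ft_force: [0.5, -0.2, -0.1]
width: 0.997
grip_force: 0.0
```

Run:
```python
from h import *
s=get_state();p=s["eef_pos"];print(f(p),s["t"])
S=capture("scene");T=capture("top")
for ce,st,m in blobs(S["pixels"].max(2)<80,60,2500,(160,150,240,230)): print('S',f(ce),st,f(ray(S,ce,.075)))
for ce,st,m in blobs(T["pixels"].max(2)<90,60,2500,(395,225,440,280)): print('T',f(ce),st,f(ray(T,ce,.075)))
```

```text
[0.5678, 0.1205, 0.1889] 30.6167
S [184.1675, 192.1] [170 174  27  39 770] [0.4544, -0.3173]
T [424.7565, 252.6679] [415 245  21  16 271] [0.4569, -0.3169]
```

Request:
jog_arm(
  motion=[
    [0, 0, -0.04, 0, 0, 0, 0],
    [0, 0, -0.04, 0, 0, 0, 0],
    [0, 0, -0.04, 0, 0, 0, 0],
    [0, 0, -0.02, 0, 0, 0, 0],
    [0, 0, -0.01, 0, 0, 0, 0],
  ],
)

```text
t: 31.13
eef_pos: [0.566, 0.1206, 0.0362]
tool_rot: [[0.15, 0.989, -0.006], [0.989, -0.15, -0.003], [-0.004, -0.006, -1.0]]
ft_force: [-0.2, -0.1, -0.4]
width: 1.0
grip_force: 0.0
```

Request:
jog_arm(
  motion=[
    [0, 0, -0.007, 0, 0, 0, 0],
    [0, 0, 0, 0, 0, 0, 0],
    [0, 0, 0, 0, 0, 0, 0],
    [0, 0, 0, 0, 0, 0, 0],
  ],
)

```text
t: 31.47
eef_pos: [0.5695, 0.1238, 0.0344]
tool_rot: [[0.148, 0.989, 0.003], [0.989, -0.148, 0.001], [0.001, 0.003, -1.0]]
ft_force: [0.6, -0.3, 0.5]
width: 1.0
grip_force: 0.0
```

Request:
jog_arm(
  motion=[
    [0, 0, 0, 0, 0, 0, 0.3],
    [0, 0, 0, 0, 0, 0, 0.5],
    [0, 0, 0, 0, 0, 0, 1],
    [0, 0, 0, 0, 0, 0, 1],
    [0, 0, 0, 0, 0, 0, 1],
  ],
  grip_force=20,
)

```text
t: 31.88
eef_pos: [0.5682, 0.1236, 0.0328]
tool_rot: [[0.148, 0.989, 0.0], [0.989, -0.148, 0.0], [0.0, 0.0, -1.0]]
ft_force: [0.1, 0.3, -0.5]
width: 0.691
grip_force: 0.0
```

Request:
jog_arm(
  motion=[
    [0, 0, 0, 0, 0, 0, 1],
    [0, 0, 0, 0, 0, 0, 1],
    [0, 0, 0, 0, 0, 0, 1],
    [0, 0, 0, 0, 0, 0, 1],
    [0, 0, 0, 0, 0, 0, 1],
  ],
)

```text
t: 32.3
eef_pos: [0.5684, 0.1236, 0.0327]
tool_rot: [[0.148, 0.989, 0.0], [0.989, -0.148, 0.0], [0.0, 0.0, -1.0]]
ft_force: [0.8, -0.5, 0.6]
width: 0.544
grip_force: 19.9
```

Request:
jog_arm(
  motion=[
    [0, 0, 0.01, 0, 0, 0, 1],
    [0, 0, 0.03, 0, 0, 0, 1],
    [0, 0, 0.04, 0, 0, 0, 1],
    [0, 0, 0.03, 0, 0, 0, 1],
    [-0.01, -0.035, 0, 0, 0, 0, 1],
  ],
)

```text
t: 32.72
eef_pos: [0.5631, 0.0997, 0.1505]
tool_rot: [[0.136, 0.991, 0.017], [0.991, -0.137, 0.013], [0.015, 0.015, -1.0]]
ft_force: [1.3, 2.7, 0.1]
width: 0.549
grip_force: 19.9
```

Request:
jog_arm(
  motion=[
    [-0.011, -0.04, 0, 0, 0, 0, 1],
    [-0.011, -0.04, 0, 0, 0, 0, 1],
    [-0.011, -0.04, 0, 0, 0, 0, 1],
    [-0.011, -0.04, 0, 0, 0, 0, 1],
    [-0.011, -0.04, 0, 0, 0, 0, 1],
  ],
)

```text
t: 33.13
eef_pos: [0.5019, -0.1132, 0.1432]
tool_rot: [[0.147, 0.989, -0.0], [0.989, -0.147, -0.0], [-0.0, -0.0, -1.0]]
ft_force: [0.9, 0.4, -1.3]
width: 0.547
grip_force: 19.9
```

Request:
jog_arm(
  motion=[
    [-0.011, -0.04, 0, 0, 0, 0, 1],
    [-0.011, -0.04, 0, 0, 0, 0, 1],
    [-0.009, -0.02, 0, 0, 0, 0, 1],
    [0, -0.01, 0, 0, 0, 0, 1],
    [0, 0, 0, 0, 0, 0, 1],
  ],
)

```text
t: 33.55
eef_pos: [0.4713, -0.2243, 0.1427]
tool_rot: [[0.153, 0.988, -0.0], [0.988, -0.153, -0.001], [-0.001, -0.0, -1.0]]
ft_force: [0.8, 0.9, -1.0]
width: 0.548
grip_force: 19.9
```

Request:
jog_arm(
  motion=[
    [0, 0, 0, 0, 0, 0, 1],
    [0, 0, 0, 0, 0, 0, 1],
    [0, 0, 0, 0, 0, 0, 1],
    [0, 0, 0, 0, 0, 0, 1],
    [0, 0, 0, 0, 0, 0, 1],
  ],
)

```text
t: 33.97
eef_pos: [0.4727, -0.22, 0.1427]
tool_rot: [[0.145, 0.989, 0.0], [0.989, -0.145, 0.0], [0.0, 0.0, -1.0]]
ft_force: [-0.0, -0.5, -1.1]
width: 0.547
grip_force: 19.9
```

Request:
jog_arm(
  motion=[
    [0, -0.001, -0.015, 0, 0, 0, 1],
    [0, 0, -0.015, 0, 0, 0, 1],
    [0, 0, -0.01, 0, 0, 0, 1],
    [0, 0, -0.003, 0, 0, 0, 1],
    [0, 0, 0, 0, 0, 0, 1],
  ],
)

```text
t: 34.38
eef_pos: [0.4717, -0.2219, 0.0988]
tool_rot: [[0.147, 0.989, -0.002], [0.989, -0.147, 0.001], [0.001, -0.002, -1.0]]
ft_force: [-0.0, -0.5, -0.5]
width: 0.547
grip_force: 19.9
```

Request:
jog_arm(
  motion=[
    [0, 0, 0, 0, 0, 0, 1],
    [0, 0, 0, 0, 0, 0, 1],
    [0, 0, -0.002, 0, 0, 0, 1],
    [0, 0, 0, 0, 0, 0, 1],
    [0, 0, 0, 0, 0, 0, 1],
  ],
)

```text
t: 34.8
eef_pos: [0.4722, -0.2226, 0.0979]
tool_rot: [[0.148, 0.989, 0.0], [0.989, -0.148, -0.0], [-0.0, 0.0, -1.0]]
ft_force: [-0.2, -0.2, -1.2]
width: 0.545
grip_force: 19.9
```

Request:
jog_arm(
  motion=[
    [0, 0, 0, 0, 0, 0, 1],
    [0, 0, 0, 0, 0, 0, 1],
  ],
)

```text
t: 34.97
eef_pos: [0.4722, -0.2226, 0.0977]
tool_rot: [[0.148, 0.989, 0.0], [0.989, -0.148, -0.0], [-0.0, 0.0, -1.0]]
ft_force: [0.0, -0.7, -2.3]
width: 0.547
grip_force: 19.9
```

Not yet bearing; shift 1 mm in y, lower slightly, release, then go to the middle sleeve.

Request:
jog_arm(
  motion=[
    [0, 0.001, -0.001, 0, 0, 0, 1],
    [0, 0, 0, 0, 0, 0, 1],
    [0, 0, 0, 0, 0, 0, 1],
    [0, 0, 0, 0, 0, 0, 0.3],
    [0, 0, 0, 0, 0, 0, 0],
  ],
)

```text
t: 35.38
eef_pos: [0.4724, -0.2215, 0.0969]
tool_rot: [[0.148, 0.989, 0.001], [0.989, -0.148, -0.0], [0.0, 0.001, -1.0]]
ft_force: [0.2, -0.5, -0.9]
width: 0.644
grip_force: 0.0
```

Request:
jog_arm(
  motion=[
    [0, 0, 0, 0, 0, 0, 0],
    [0, 0, 0, 0, 0, 0, 0],
    [0, 0, 0, 0, 0, 0, 0],
    [0, 0, 0, 0, 0, 0, 0],
    [0, 0, 0, 0, 0, 0, 0],
  ],
)

```text
t: 35.8
eef_pos: [0.4721, -0.2214, 0.0965]
tool_rot: [[0.148, 0.989, -0.0], [0.989, -0.148, 0.0], [0.0, -0.0, -1.0]]
ft_force: [-0.0, 0.8, 0.2]
width: 0.987
grip_force: 0.0
```

Request:
jog_arm(
  motion=[
    [0, 0, 0.015, 0, 0, 0, 0],
    [0, 0, 0.03, 0, 0, 0, 0],
    [0, 0, 0.03, 0, 0, 0, 0],
    [0, 0, 0.01, 0, 0, 0, 0],
    [0, 0, 0, 0, 0, 0, 0],
  ],
)

```text
t: 36.22
eef_pos: [0.474, -0.2219, 0.1842]
tool_rot: [[0.148, 0.989, 0.006], [0.989, -0.148, -0.002], [-0.002, 0.006, -1.0]]
ft_force: [0.7, 0.5, -0.1]
width: 1.003
grip_force: 0.0
```

Request:
jog_arm(
  motion=[
    [-0.005, 0.04, 0, 0, 0, 0, 0],
    [-0.005, 0.04, 0, 0, 0, 0, 0],
    [-0.005, 0.04, 0, 0, 0, 0, 0],
    [-0.005, 0.04, 0, 0, 0, 0, 0],
    [-0.005, 0.04, 0, 0, 0, 0, 0],
  ],
)

```text
t: 36.63
eef_pos: [0.4455, -0.0201, 0.1802]
tool_rot: [[0.149, 0.989, -0.003], [0.989, -0.149, 0.0], [-0.0, -0.003, -1.0]]
ft_force: [1.2, 1.3, 0.3]
width: 0.999
grip_force: 0.0
```

Request:
jog_arm(
  motion=[
    [-0.005, 0.04, 0, 0, 0, 0, 0],
    [-0.005, 0.04, 0, 0, 0, 0, 0],
    [-0.005, 0.04, 0, 0, 0, 0, 0],
    [-0.002, 0.03, 0, 0, 0, 0, 0],
    [0, 0.015, 0, 0, 0, 0, 0],
  ],
)

```text
t: 37.05
eef_pos: [0.4281, 0.1481, 0.1806]
tool_rot: [[0.141, 0.99, -0.002], [0.99, -0.141, 0.002], [0.002, -0.002, -1.0]]
ft_force: [0.3, -0.1, 0.9]
width: 1.001
grip_force: 0.0
```

Request:
jog_arm(
  motion=[
    [0, 0, 0, 0, 0, 0, 0],
    [0, 0, 0, 0, 0, 0, 0],
    [0, 0, 0, 0, 0, 0, 0],
    [0, 0, 0, 0, 0, 0, 0],
  ],
)

```text
t: 37.38
eef_pos: [0.43, 0.1413, 0.1809]
tool_rot: [[0.151, 0.989, -0.002], [0.989, -0.151, -0.002], [-0.002, -0.001, -1.0]]
ft_force: [-0.1, -0.5, 0.3]
width: 1.001
grip_force: 0.0
```

Run:
```python
from h import *
s=get_state();p=s["eef_pos"];print(f(p),s["t"])
S=capture("scene");T=capture("top")
for ce,st,m in blobs(S["pixels"].max(2)<80,60,2500,(160,150,290,230)): print('S',f(ce),st,f(ray(S,ce,.09)))
for ce,st,m in blobs(T["pixels"].max(2)<90,60,2500,(345,225,440,280)): print('T',f(ce),st,f(ray(T,ce,.09)))
cv2.imwrite('pics/12.png',np.hstack([cv2.resize(S["pixels"][140:240,150:350,::-1],None,fx=4,fy=4,interpolation=2)]))
```

```text
[0.43, 0.1413, 0.1809] 37.3833
S [184.1146, 192.1682] [170 174  28  39 785] [0.4725, -0.3137]
S [222.0018, 187.4694] [210 174  25  29 571] [0.4697, -0.2254]
T [394.3779, 248.3871] [385 241  19  16 217] [0.4699, -0.2246]
T [424.7565, 252.6679] [415 245  21  16 271] [0.4568, -0.3139]
```

View pics/12.png

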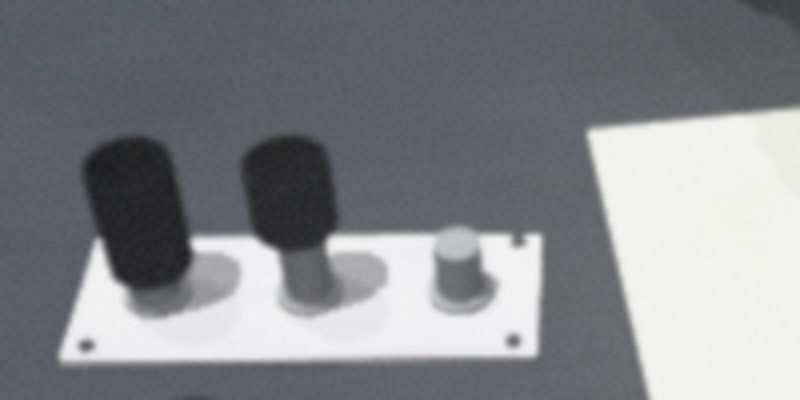

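Tall and short stand upright on their pillars, their underside centres at (149,270) and (292,230), about 2–4 mm off centre. That is fine. Next, the middle sleeve.

Request:
jog_arm(
  motion=[
    [0, 0, -0.04, 0, 0, 0, 0],
    [0, 0, -0.04, 0, 0, 0, 0],
    [0, 0, -0.03, 0, 0, 0, 0],
    [0, 0, -0.015, 0, 0, 0, 0],
    [0, 0, -0.009, 0, 0, 0, 0],
  ],
)

```text
t: 37.9
eef_pos: [0.4292, 0.1421, 0.0456]
tool_rot: [[0.149, 0.989, -0.004], [0.989, -0.149, -0.002], [-0.002, -0.003, -1.0]]
ft_force: [0.3, -0.4, 0.6]
width: 1.001
grip_force: 0.0
```

Request:
jog_arm(
  motion=[
    [0, 0, 0, 0, 0, 0, 0],
    [0, 0, 0, 0, 0, 0, 0],
    [0, 0, 0, 0, 0, 0, 0],
    [0, 0, 0, 0, 0, 0, 0],
  ],
)

```text
t: 38.23
eef_pos: [0.4311, 0.1437, 0.0488]
tool_rot: [[0.148, 0.989, 0.003], [0.989, -0.148, 0.001], [0.001, 0.002, -1.0]]
ft_force: [0.4, 0.6, 0.2]
width: 1.004
grip_force: 0.0
```

Request:
jog_arm(
  motion=[
    [0, 0, 0, 0, 0, 0, 0.3],
    [0, 0, 0, 0, 0, 0, 0.5],
    [0, 0, 0, 0, 0, 0, 1],
    [0, 0, 0, 0, 0, 0, 1],
    [0, 0, 0, 0, 0, 0, 1],
  ],
  grip_force=20,
)

```text
t: 38.65
eef_pos: [0.4302, 0.1435, 0.0478]
tool_rot: [[0.148, 0.989, 0.0], [0.989, -0.148, 0.0], [0.0, 0.0, -1.0]]
ft_force: [0.2, 1.0, -0.4]
width: 0.69
grip_force: 0.0
```

Request:
jog_arm(
  motion=[
    [0, 0, 0, 0, 0, 0, 1],
    [0, 0, 0, 0, 0, 0, 1],
    [0, 0, 0, 0, 0, 0, 1],
    [0, 0, 0, 0, 0, 0, 1],
    [0, 0, 0, 0, 0, 0, 1],
  ],
)

```text
t: 39.07
eef_pos: [0.4306, 0.1437, 0.0477]
tool_rot: [[0.148, 0.989, 0.001], [0.989, -0.148, 0.0], [0.001, 0.001, -1.0]]
ft_force: [1.9, -0.2, 0.3]
width: 0.559
grip_force: 20.0
```

Request:
jog_arm(
  motion=[
    [0, 0, 0.01, 0, 0, 0, 1],
    [0, 0, 0.03, 0, 0, 0, 1],
    [0, 0, 0.03, 0, 0, 0, 1],
    [0, 0, 0.03, 0, 0, 0, 1],
    [0.007, -0.03, 0, 0, 0, 0, 1],
  ],
)

```text
t: 39.48
eef_pos: [0.4388, 0.1212, 0.1526]
tool_rot: [[0.137, 0.99, 0.01], [0.99, -0.137, 0.009], [0.01, 0.008, -1.0]]
ft_force: [1.1, 0.1, -1.3]
width: 0.561
grip_force: 20.0
```

Request:
jog_arm(
  motion=[
    [0.01, -0.04, 0, 0, 0, 0, 1],
    [0.01, -0.04, 0, 0, 0, 0, 1],
    [0.01, -0.04, 0, 0, 0, 0, 1],
    [0.01, -0.04, 0, 0, 0, 0, 1],
    [0.01, -0.04, 0, 0, 0, 0, 1],
  ],
)

```text
t: 39.9
eef_pos: [0.4862, -0.0885, 0.1472]
tool_rot: [[0.148, 0.989, -0.002], [0.989, -0.148, 0.0], [-0.0, -0.002, -1.0]]
ft_force: [1.1, 0.9, -1.3]
width: 0.563
grip_force: 20.0
```

Request:
jog_arm(
  motion=[
    [0, -0.025, 0, 0, 0, 0, 1],
    [0, -0.013, 0, 0, 0, 0, 1],
    [0, -0.004, 0, 0, 0, 0, 1],
    [0, 0, 0, 0, 0, 0, 1],
    [0, 0, 0, 0, 0, 0, 1],
  ],
)

```text
t: 40.32
eef_pos: [0.4866, -0.1269, 0.1474]
tool_rot: [[0.146, 0.989, -0.001], [0.989, -0.146, 0.001], [0.001, -0.001, -1.0]]
ft_force: [-0.1, 1.1, -1.1]
width: 0.559
grip_force: 20.0
```

Request:
jog_arm(
  motion=[
    [0, 0, 0, 0, 0, 0, 1],
    [0, 0, 0, 0, 0, 0, 1],
    [0, 0, 0, 0, 0, 0, 1],
    [0, 0, 0, 0, 0, 0, 1],
    [0, 0, 0, 0, 0, 0, 1],
  ],
)

```text
t: 40.73
eef_pos: [0.4872, -0.128, 0.1477]
tool_rot: [[0.147, 0.989, 0.0], [0.989, -0.147, 0.0], [0.0, 0.0, -1.0]]
ft_force: [-0.2, -1.1, -1.9]
width: 0.559
grip_force: 20.0
```

Request:
jog_arm(
  motion=[
    [0, 0, -0.02, 0, 0, 0, 1],
    [0, 0, -0.015, 0, 0, 0, 1],
    [0, 0, -0.01, 0, 0, 0, 1],
    [0, 0, -0.003, 0, 0, 0, 1],
    [0, 0, 0, 0, 0, 0, 1],
  ],
)

```text
t: 41.15
eef_pos: [0.4868, -0.1283, 0.099]
tool_rot: [[0.148, 0.989, -0.002], [0.989, -0.148, 0.0], [0.0, -0.002, -1.0]]
ft_force: [-0.1, 0.1, -1.0]
width: 0.562
grip_force: 20.0
```

Request:
jog_arm(
  motion=[
    [0, 0, 0, 0, 0, 0, 1],
    [0, 0, 0, 0, 0, 0, 1],
    [0, 0, -0.003, 0, 0, 0, 1],
    [0, 0, 0, 0, 0, 0, 1],
    [0, 0, 0, 0, 0, 0, 1],
  ],
)

```text
t: 41.57
eef_pos: [0.4883, -0.1286, 0.0976]
tool_rot: [[0.148, 0.989, 0.003], [0.989, -0.148, -0.001], [-0.0, 0.003, -1.0]]
ft_force: [0.0, -0.2, 5.1]
width: 0.563
grip_force: 20.0
```

Request:
jog_arm(
  motion=[
    [0, 0, 0, 0, 0, 0, 1],
    [0, 0, 0, 0, 0, 0, 1],
    [0, 0, 0, 0, 0, 0, 0.3],
    [0, 0, 0, 0, 0, 0, 0],
    [0, 0, 0, 0, 0, 0, 0],
  ],
)

```text
t: 41.98
eef_pos: [0.4865, -0.1285, 0.0962]
tool_rot: [[0.148, 0.989, -0.001], [0.989, -0.148, 0.0], [-0.0, -0.001, -1.0]]
ft_force: [-1.2, -0.7, -0.5]
width: 0.729
grip_force: 0.0
```

Request:
jog_arm(
  motion=[
    [0, 0, 0, 0, 0, 0, 0],
    [0, 0, 0, 0, 0, 0, 0],
    [0, 0, 0, 0, 0, 0, 0],
    [0, 0, 0, 0, 0, 0, 0],
    [0, 0, 0, 0, 0, 0, 0],
  ],
)

```text
t: 42.4
eef_pos: [0.4871, -0.1284, 0.0965]
tool_rot: [[0.148, 0.989, -0.0], [0.989, -0.148, 0.0], [0.0, -0.0, -1.0]]
ft_force: [-0.6, 0.6, -0.7]
width: 0.995
grip_force: 0.0
```

Request:
jog_arm(
  motion=[
    [0, 0, 0.015, 0, 0, 0, 0],
    [0, 0, 0.03, 0, 0, 0, 0],
    [0, 0, 0.03, 0, 0, 0, 0],
    [0, 0, 0.01, 0, 0, 0, 0],
    [0, 0.03, 0, 0, 0, 0, 0],
  ],
)

```text
t: 42.82
eef_pos: [0.4889, -0.1051, 0.1837]
tool_rot: [[0.159, 0.987, 0.005], [0.987, -0.159, -0.006], [-0.005, 0.006, -1.0]]
ft_force: [0.7, -0.2, -0.4]
width: 0.999
grip_force: 0.0
```

Request:
jog_arm(
  motion=[
    [0.02, 0.035, 0, 0, 0, 0, 0],
    [0.02, 0.035, 0, 0, 0, 0, 0],
    [0.02, 0.035, 0, 0, 0, 0, 0],
    [0, 0, 0, 0, 0, 0, 0],
    [0, 0, 0, 0, 0, 0, 0],
  ],
)

```text
t: 43.23
eef_pos: [0.5474, 0.01, 0.1812]
tool_rot: [[0.142, 0.99, -0.0], [0.99, -0.142, 0.002], [0.002, -0.0, -1.0]]
ft_force: [0.8, -0.9, -0.1]
width: 0.998
grip_force: 0.0
```

Run:
```python
from h import *
s=get_state();p=s["eef_pos"];print(f(p),s["t"])
S=capture("scene");T=capture("top")
for ce,st,m in blobs(T["pixels"].max(2)<90,60,2500,(345,225,440,280)): print('T',f(ce),st,f(ray(T,ce,.083)))
for ce,st,m in blobs(S["pixels"].max(2)<80,60,2500,(160,150,290,230)): print('S',f(ce),st,f(ray(S,ce,.083)))
cv2.imwrite('pics/13.png',np.vstack([cv2.resize(S["pixels"][140:240,150:450,::-1],None,fx=2.66,fy=2.66,interpolation=2),cv2.resize(T["pixels"][170:290,190:490,::-1],None,fx=2.66,fy=2.66,interpolation=2)]))
```

```text
[0.5474, 0.01, 0.1812] 43.2333
T [361.9665, 243.1531] [354 236  17  15 209] [0.4862, -0.1296]
T [394.3636, 248.3364] [385 241  19  16 220] [0.4702, -0.2256]
T [424.7565, 252.6679] [415 245  21  16 271] [0.4568, -0.3153]
S [184.1647, 192.149] [170 174  28  39 765] [0.4641, -0.3153]
S [222.1337, 187.511] [210 174  24  29 546] [0.4616, -0.2258]
S [262.671, 189.8003] [252 174  22  33 611] [0.4859, -0.1297]
```

View pics/13.png

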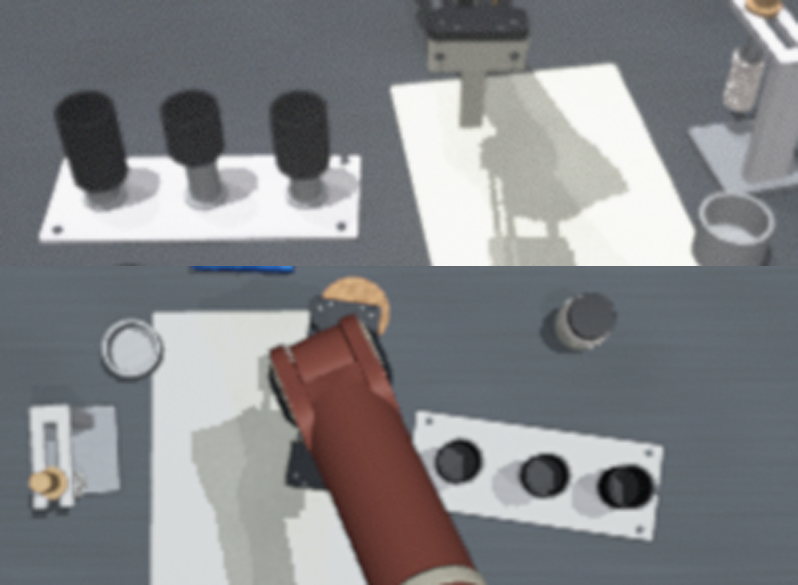

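All three sleeves stand level on their pillars and the pot is unmoved, with its rim at (132,349) in the lower part. I turn the gripper 45° to clear the fork post and go to the pot.

Request:
jog_arm(
  motion=[
    [0.01, 0.03, 0, 0, 0, 6, 0],
    [0.011, 0.035, 0, 0, 0, 6, 0],
    [0.011, 0.035, 0, 0, 0, 6, 0],
    [0.011, 0.035, 0, 0, 0, 6, 0],
    [0.01, 0.035, 0, 0, 0, 6, 0],
  ],
)

```text
t: 43.75
eef_pos: [0.6008, 0.1748, 0.1812]
tool_rot: [[-0.367, 0.93, -0.001], [0.93, 0.367, -0.002], [-0.002, -0.001, -1.0]]
ft_force: [0.4, 0.4, -1.0]
width: 0.998
grip_force: 0.0
```

Request:
jog_arm(
  motion=[
    [0.01, 0.034, 0, 0, 0, 6, 0],
    [0.01, 0.03, 0, 0, 0, 6, 0],
    [0, 0, 0, 0, 0, 3, 0],
    [0, 0, 0, 0, 0, 0, 0],
    [0, 0, 0, 0, 0, 0, 0],
  ],
)

```text
t: 44.17
eef_pos: [0.6204, 0.2376, 0.1807]
tool_rot: [[-0.591, 0.806, -0.001], [0.806, 0.591, -0.003], [-0.002, -0.003, -1.0]]
ft_force: [0.6, -0.1, -0.2]
width: 1.0
grip_force: 0.0
```

Request:
jog_arm(
  motion=[
    [0, 0, 0, 0, 0, 0, 0],
    [0, 0, 0, 0, 0, 0, 0],
  ],
)

```text
t: 44.33
eef_pos: [0.6206, 0.2378, 0.1815]
tool_rot: [[-0.592, 0.806, 0.0], [0.806, 0.592, -0.002], [-0.002, -0.001, -1.0]]
ft_force: [-0.3, -0.3, 0.6]
width: 1.0
grip_force: 0.0
```

Run:
```python
from h import *
s=get_state();p=s["eef_pos"];print(f(p),f(s["tool_rot"][:,0]),f(s["q"]),s["t"])
S=capture("scene");S0=pickle.load(open('scene0.pkl','rb'))
cv2.imwrite('pics/14.png',np.hstack([cv2.resize(x["pixels"][190:270,390:470,::-1],None,fx=5,fy=5,interpolation=2) for x in(S0,S)]))
```

```text
[0.6206, 0.2378, 0.1815] [-0.5915, 0.8063, -0.0017] [-0.0327, 0.7745, -0.7009, 1.4263, 0.5235, 1.1322, -0.1834] 44.3333
```

View pics/14.png

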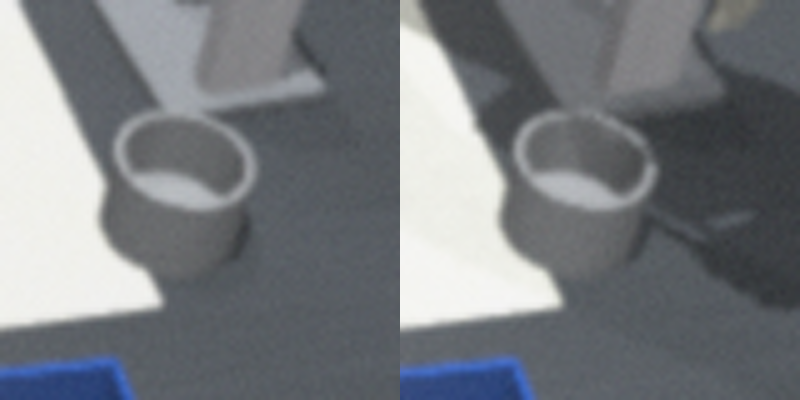

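The pot is unmoved, with its rim centre at (185,160) in both crops, so I descend on it.

Request:
jog_arm(
  motion=[
    [0.001, 0.005, -0.03, 0, 0, 0, 0],
    [0, 0, -0.03, 0, 0, 0, 0],
    [0, 0, 0, 0, 0, 0, 0],
    [0, 0, 0, 0, 0, 0, 0],
    [0, 0, -0.03, 0, 0, 0, 0],
  ],
)

```text
t: 44.8
eef_pos: [0.6256, 0.2484, 0.099]
tool_rot: [[-0.593, 0.805, 0.013], [0.805, 0.593, 0.008], [-0.001, 0.015, -1.0]]
ft_force: [2.1, 0.6, 1.5]
width: 1.0
grip_force: 0.0
```

Request:
jog_arm(
  motion=[
    [0, 0, -0.03, 0, 0, 0, 0],
    [0, 0, -0.02, 0, 0, 0, 0],
    [0, 0, -0.011, 0, 0, 0, 0],
    [0, 0, 0, 0, 0, 0, 0],
    [0, 0, 0, 0, 0, 0, 0],
  ],
)

```text
t: 45.22
eef_pos: [0.6221, 0.2461, 0.0322]
tool_rot: [[-0.594, 0.804, 0.002], [0.804, 0.594, 0.001], [-0.0, 0.002, -1.0]]
ft_force: [-0.5, -0.0, 0.4]
width: 1.003
grip_force: 0.0
```

Request:
jog_arm(
  motion=[
    [0, 0, 0, 0, 0, 0, 0],
    [0, 0, 0, 0, 0, 0, 0.3],
    [0, 0, 0, 0, 0, 0, 1],
    [0, 0, 0, 0, 0, 0, 1],
    [0, 0, 0, 0, 0, 0, 1],
  ],
  grip_force=30,
)

```text
t: 45.63
eef_pos: [0.6214, 0.2456, 0.0313]
tool_rot: [[-0.595, 0.804, 0.001], [0.804, 0.595, 0.0], [-0.0, 0.001, -1.0]]
ft_force: [0.5, -0.3, 0.3]
width: 0.757
grip_force: 0.0
```

Request:
jog_arm(
  motion=[
    [0, 0, 0, 0, 0, 0, 1],
    [0, 0, 0, 0, 0, 0, 1],
    [0, 0, 0, 0, 0, 0, 1],
    [0, 0, 0, 0, 0, 0, 1],
    [0, 0, 0, 0, 0, 0, 1],
  ],
)

```text
t: 46.05
eef_pos: [0.6215, 0.2458, 0.0311]
tool_rot: [[-0.595, 0.804, 0.001], [0.804, 0.595, 0.001], [-0.0, 0.001, -1.0]]
ft_force: [-0.1, 0.4, 3.2]
width: 0.713
grip_force: 30.0
```

Request:
jog_arm(
  motion=[
    [0, 0, 0.01, 0, 0, 0, 1],
    [0, 0, 0.025, 0, 0, 0, 1],
    [0, 0, 0.025, 0, 0, 0, 1],
    [0, -0.02, 0, 0, 0, -3, 1],
    [0.003, -0.03, 0, 0, 0, -5, 1],
  ],
)

```text
t: 46.47
eef_pos: [0.6225, 0.2011, 0.0927]
tool_rot: [[-0.481, 0.877, 0.001], [0.877, 0.481, 0.006], [0.005, 0.004, -1.0]]
ft_force: [-0.0, -0.2, -3.8]
width: 0.71
grip_force: 30.0
```

Request:
jog_arm(
  motion=[
    [0.003, -0.035, 0, 0, 0, -6, 1],
    [0.006, -0.035, 0, 0, 0, -6, 1],
    [0.008, -0.035, 0, 0, 0, -6, 1],
    [0.008, -0.035, 0, 0, 0, -6, 1],
    [0.008, -0.035, 0, 0, 0, -6, 1],
  ],
)

```text
t: 46.88
eef_pos: [0.656, 0.0184, 0.09]
tool_rot: [[0.031, 1.0, -0.003], [1.0, -0.031, -0.0], [-0.001, -0.003, -1.0]]
ft_force: [0.7, -0.3, -2.8]
width: 0.71
grip_force: 30.0
```

Request:
jog_arm(
  motion=[
    [0.008, -0.02, 0, 0, 0, -5, 1],
    [0.003, -0.013, 0, 0, 0, -2, 1],
    [0, 0, 0, 0, 0, 0, 1],
    [0, 0, 0, 0, 0, 0, 1],
    [0, 0, 0, 0, 0, 0, 1],
  ],
)

```text
t: 47.3
eef_pos: [0.6671, -0.0086, 0.0905]
tool_rot: [[0.143, 0.99, -0.002], [0.99, -0.143, 0.003], [0.003, -0.002, -1.0]]
ft_force: [0.2, 0.3, -3.2]
width: 0.707
grip_force: 30.0
```

Request:
jog_arm(
  motion=[
    [0, 0, 0, 0, 0, 0, 1],
    [0, 0, 0, 0, 0, 0, 1],
    [0, 0, 0, 0, 0, 0, 1],
  ],
)

```text
t: 47.55
eef_pos: [0.6678, -0.0106, 0.0907]
tool_rot: [[0.145, 0.989, -0.0], [0.989, -0.145, 0.001], [0.001, -0.0, -1.0]]
ft_force: [0.7, -0.8, -2.6]
width: 0.71
grip_force: 30.0
```

Lower to z ≈ 0.031 and correct xy by (+1,−1) mm.

Request:
jog_arm(
  motion=[
    [0.001, -0.001, -0.02, 0, 0, 0, 1],
    [0, 0, -0.02, 0, 0, 0, 1],
    [0, 0, -0.012, 0, 0, 0, 1],
    [0, 0, -0.004, 0, 0, 0, 1],
    [0, 0, 0, 0, 0, 0, 1],
  ],
)

```text
t: 47.97
eef_pos: [0.6682, -0.0132, 0.0333]
tool_rot: [[0.147, 0.989, -0.003], [0.989, -0.147, 0.0], [-0.0, -0.003, -1.0]]
ft_force: [0.3, -1.0, -2.6]
width: 0.711
grip_force: 30.0
```

Request:
jog_arm(
  motion=[
    [0, 0, -0.002, 0, 0, 0, 1],
    [0, 0, -0.002, 0, 0, 0, 1],
    [0, 0, 0, 0, 0, 0, 1],
    [0, 0, 0, 0, 0, 0, 1],
    [0, 0, 0, 0, 0, 0, 1],
  ],
)

```text
t: 48.38
eef_pos: [0.6695, -0.0135, 0.0312]
tool_rot: [[0.148, 0.989, 0.001], [0.989, -0.148, 0.0], [0.0, 0.001, -1.0]]
ft_force: [-0.2, 0.6, -3.6]
width: 0.711
grip_force: 30.0
```

Request:
jog_arm(
  motion=[
    [0, 0, 0, 0, 0, 0, 1],
    [0, 0, 0, 0, 0, 0, 0.3],
    [0, 0, 0, 0, 0, 0, 0],
    [0, 0, 0, 0, 0, 0, 0],
    [0, 0, 0, 0, 0, 0, 0],
  ],
)

```text
t: 48.8
eef_pos: [0.6697, -0.0134, 0.0313]
tool_rot: [[0.148, 0.989, 0.001], [0.989, -0.148, 0.0], [0.0, 0.001, -1.0]]
ft_force: [0.6, 0.0, -0.4]
width: 0.874
grip_force: 0.0
```

Request:
jog_arm(
  motion=[
    [0, 0, 0, 0, 0, 0, 0],
    [0, 0, 0, 0, 0, 0, 0],
    [0, 0, 0, 0, 0, 0, 0],
    [0, 0, 0, 0, 0, 0, 0],
    [0, 0, 0, 0, 0, 0, 0],
  ],
)

```text
t: 49.22
eef_pos: [0.6691, -0.0135, 0.0306]
tool_rot: [[0.148, 0.989, -0.0], [0.989, -0.148, 0.0], [0.0, -0.0, -1.0]]
ft_force: [-0.8, 0.1, 0.6]
width: 0.997
grip_force: 0.0
```

Request:
jog_arm(
  motion=[
    [0, 0, 0.015, 0, 0, 0, 0],
    [0, 0, 0.03, 0, 0, 0, 0],
    [0, 0, 0.04, 0, 0, 0, 0],
    [0, 0, 0.04, 0, 0, 0, 0],
    [0, 0, 0.04, 0, 0, 0, 0],
  ],
)

```text
t: 49.63
eef_pos: [0.6687, -0.0134, 0.1972]
tool_rot: [[0.148, 0.989, -0.001], [0.989, -0.148, 0.0], [0.0, -0.001, -1.0]]
ft_force: [1.0, -0.6, -0.3]
width: 1.003
grip_force: 0.0
```

Request:
jog_arm(
  motion=[
    [-0.03, 0.03, 0.02, 0, 0, 0, 0],
    [-0.03, 0.03, 0, 0, 0, 0, 0],
    [-0.03, 0.03, 0, 0, 0, 0, 0],
    [-0.03, 0.03, 0, 0, 0, 0, 0],
    [-0.02, 0, 0, 0, 0, 0, 0],
  ],
)

```text
t: 50.05
eef_pos: [0.5302, 0.1099, 0.2146]
tool_rot: [[0.136, 0.991, 0.0], [0.991, -0.136, 0.006], [0.006, -0.001, -1.0]]
ft_force: [-0.3, 0.2, 0.2]
width: 0.999
grip_force: 0.0
```

Request:
jog_arm(
  motion=[
    [0, 0, 0, 0, 0, 0, 0],
    [0, 0, 0, 0, 0, 0, 0],
    [0, 0, 0, 0, 0, 0, 0],
    [0, 0, 0, 0, 0, 0, 0],
    [0, 0, 0, 0, 0, 0, 0],
  ],
)

```text
t: 50.47
eef_pos: [0.5353, 0.1005, 0.2131]
tool_rot: [[0.15, 0.989, 0.0], [0.989, -0.15, 0.0], [0.0, 0.0, -1.0]]
ft_force: [-0.3, -0.4, 0.2]
width: 1.001
grip_force: 0.0
```

Run:
```python
from h import *
s=get_state();p=s["eef_pos"];print(f(p),s["t"])
S=capture("scene");T=capture("top")
# visible cork crescent vs pot rim: fit rim from bright ring in each view
for n,c in(('S',S),('T',T)):
    u=proj(c,[.6685,-.014,.05]).astype(int);o=proj(c,[.6685,-.014,0])
    print(n,f(proj(c,[.6685,-.014,.05])),f(o))
    m=orange(c);ce=[b for b in blobs(m,30,2000,(u[0]-40,u[1]-40,u[0]+40,u[1]+40))];print([(f(b[0]),b[1].tolist()) for b in ce])
    g=c["pixels"].astype(int);sub=((g.max(2)-g.min(2)<25)&(g.min(2)>70))
    for b in blobs(sub,60,3000,(u[0]-15,u[1]-15,u[0]+15,u[1]+20)): print(f(b[0]),b[1].tolist())
for ce,st,m in blobs(T["pixels"].max(2)<90,60,2500,(345,225,440,280)): print('T',f(ce),f(ray(T,ce,.083)))
for cc,n,b in((T,'T',(195,230,225,270)),(S,'S',(420,100,460,150))):
    for ce,st,m in blobs(orange(cc),15,3000,b): print(n,'or',f(ce))
print([f(b[0]) for b in blobs((S["pixels"][...,2].astype(int)-S["pixels"][...,0]>60),200,5000,(350,250,440,310))])
cv2.imwrite('pics/15.png',np.vstack([cv2.resize(S["pixels"][100:320,150:470,::-1],None,fx=2,fy=2,interpolation=2)]))
cv2.imwrite('pics/16.png',cv2.resize(T["pixels"][150:225,260:360,::-1],None,fx=6,fy=6,interpolation=2))
```

```text
[0.5353, 0.1005, 0.2131] 50.4667
S [323.6479, 249.3014] [323.0493, 263.6678]
[([317.9453, 265.8509], [305, 250, 34, 29, 530])]
T [322.6442, 184.3606] [322.6303, 186.6246]
[([326.9905, 186.819], [317, 174, 19, 26, 315])]
T [361.9619, 243.1905] [0.4861, -0.1296]
T [394.3716, 248.3899] [0.4701, -0.2256]
T [424.7565, 252.6679] [0.4568, -0.3153]
T or [208.05, 251.12]
S or [441.0, 122.9783]
S or [435.9375, 141.5938]
[[391.3323, 283.4188]]
```

Request:
jog_arm(
  motion=[
    [-0.03, 0.02, 0.02, 0, 0, 0, 0],
    [-0.03, 0.02, 0.02, 0, 0, 0, 0],
    [-0.025, 0.02, 0, 0, 0, 0, 0],
    [0, 0, 0, 0, 0, 0, 0],
    [0, 0, 0, 0, 0, 0, 0],
  ],
)

```text
t: 50.98
eef_pos: [0.4484, 0.1627, 0.254]
tool_rot: [[0.144, 0.99, 0.001], [0.99, -0.144, 0.0], [0.0, 0.001, -1.0]]
ft_force: [0.3, -0.6, 0.1]
width: 1.0
grip_force: 0.0
```

```bash
cat > pot.py <<'E'
from h import *
s=get_state();print(f(s["eef_pos"]),s["t"])
for n in('scene','top'):
    c=capture(n);c0=pickle.load(open(n+'0.pkl','rb'))
    d=np.abs(cv2.GaussianBlur(c["pixels"],(3,3),0).astype(int)-cv2.GaussianBlur(c0["pixels"],(3,3),0)).max(2)>28
    d=cv2.morphologyEx(d.astype(np.uint8),cv2.MORPH_CLOSE,np.ones((3,3)))
    u=proj(c,[.6685,-.014,.02])
    for b in blobs(d,80,4000,(u[0]-60,u[1]-60,u[0]+60,u[1]+60)): print(n,'diff',f(b[0]),b[1].tolist(),f(ray(c,b[0],.025)))
    for b in blobs(orange(c),30,2000,(u[0]-40,u[1]-40,u[0]+40,u[1]+40)): print(n,'or',f(b[0]),b[1].tolist())
    g=cv2.resize(cv2.cvtColor(c["pixels"],cv2.COLOR_RGB2GRAY),None,fx=4,fy=4,interpolation=2)
    if n=='top':
        x0,y0=int(u[0]-45)*4,int(u[1]-40)*4
        h=cv2.HoughCircles(g[y0:y0+320,x0:x0+360],cv2.HOUGH_GRADIENT_ALT,1.5,30,param1=100,param2=.6,minRadius=34,maxRadius=52)
        if h is not None:
            for q in h[0]: 
                uv=((q[:2]+[x0,y0])+.5)/4-.5;print('hough',f(uv),q[2]/4,f(ray(c,uv,.05)))
E
python3 pot.py
```

```text
[0.4484, 0.1627, 0.254] 50.9833
scene diff [369.8851, 219.0466] [358, 204, 26, 31, 644] [0.5707, 0.1218]
scene diff [336.7271, 253.0391] [322, 236, 33, 37, 894] [0.6633, 0.0179]
scene or [317.9237, 265.8187] [305, 250, 33, 29, 524]
top diff [311.4434, 187.6024] [299, 176, 25, 24, 415] [0.6622, 0.021]
top diff [358.764, 244.1411] [345, 234, 28, 21, 411] [0.4849, -0.1242]
top or [326.9905, 186.819] [317, 174, 19, 26, 315]
hough [311.875, 188.125] 11.273974 [0.6571, 0.0192]
```

The pot was knocked to about (0.660, 0.020), so I mend it.

Request:
jog_arm(
  motion=[
    [0.035, -0.024, 0, 0, 0, -5, 0],
    [0.035, -0.024, 0, 0, 0, -5, 0],
    [0.035, -0.024, -0.02, 0, 0, -5, 0],
    [0.035, -0.024, -0.02, 0, 0, -5, 0],
    [0.035, -0.024, -0.02, 0, 0, 0, 0],
  ],
)

```text
t: 51.5
eef_pos: [0.6135, 0.0469, 0.1986]
tool_rot: [[0.483, 0.876, 0.0], [0.876, -0.483, -0.002], [-0.001, 0.001, -1.0]]
ft_force: [1.0, 0.8, 0.4]
width: 1.002
grip_force: 0.0
```

Request:
jog_arm(
  motion=[
    [0.034, -0.02, -0.02, 0, 0, 0, 0],
    [0, 0, 0, 0, 0, 0, 0],
    [0, 0, 0, 0, 0, 0, 0],
    [0, 0, 0, 0, 0, 0, 0],
    [0, 0, 0, 0, 0, 0, 0],
  ],
)

```text
t: 51.92
eef_pos: [0.6429, 0.0326, 0.1819]
tool_rot: [[0.476, 0.879, 0.001], [0.879, -0.476, 0.001], [0.001, 0.0, -1.0]]
ft_force: [0.8, 0.3, 0.2]
width: 1.001
grip_force: 0.0
```

Run:
```python
from h import *
s=get_state();print(f(s["eef_pos"]),f(s["tool_rot"][:,0]),s["t"])
c=capture('scene');c0=pickle.load(open('scene0.pkl','rb'))
for b in blobs(orange(c),30,2000,(280,230,360,300)): print('or',f(b[0]),b[1].tolist())
```

```text
[0.6429, 0.0326, 0.1819] [0.4763, 0.8793, 0.0012] 51.9167
or [317.9872, 266.064] [305, 250, 34, 29, 547]
```

Request:
jog_arm(
  motion=[
    [0.017, -0.013, -0.03, 0, 0, 0, 0],
    [0, 0, -0.03, 0, 0, 0, 0],
    [0, 0, 0, 0, 0, 0, 0],
    [0, 0, 0, 0, 0, 0, 0],
    [0, 0, 0, 0, 0, 0, 0],
  ],
)

```text
t: 52.38
eef_pos: [0.6606, 0.0203, 0.1235]
tool_rot: [[0.476, 0.88, 0.003], [0.88, -0.476, 0.001], [0.003, 0.002, -1.0]]
ft_force: [1.0, -0.6, 1.1]
width: 0.998
grip_force: 0.0
```

Request:
jog_arm(
  motion=[
    [0, 0, -0.03, 0, 0, 0, 0],
    [0, 0, -0.03, 0, 0, 0, 0],
    [0, 0, -0.02, 0, 0, 0, 0],
    [0, 0, -0.011, 0, 0, 0, 0],
    [0, 0, 0, 0, 0, 0, 0],
  ],
)

```text
t: 52.8
eef_pos: [0.6594, 0.0193, 0.0298]
tool_rot: [[0.476, 0.879, -0.002], [0.879, -0.476, 0.0], [-0.001, -0.002, -1.0]]
ft_force: [-0.2, -0.6, -0.5]
width: 1.002
grip_force: 0.0
```

Request:
jog_arm(
  motion=[
    [0, 0, 0, 0, 0, 0, 0],
    [0, 0, 0, 0, 0, 0, 0.3],
    [0, 0, 0, 0, 0, 0, 1],
    [0, 0, 0, 0, 0, 0, 1],
    [0, 0, 0, 0, 0, 0, 1],
  ],
)

```text
t: 53.22
eef_pos: [0.6614, 0.0184, 0.0316]
tool_rot: [[0.477, 0.879, 0.003], [0.879, -0.477, -0.0], [0.002, 0.003, -1.0]]
ft_force: [1.3, -1.1, 0.8]
width: 0.765
grip_force: 1.1
```

Request:
jog_arm(
  motion=[
    [0, 0, 0, 0, 0, 0, 1],
    [0, 0, 0, 0, 0, 0, 1],
    [0, 0, 0, 0, 0, 0, 1],
    [0, 0, 0, 0, 0, 0, 1],
  ],
)

```text
t: 53.55
eef_pos: [0.6619, 0.018, 0.0315]
tool_rot: [[0.478, 0.879, 0.004], [0.879, -0.478, -0.001], [0.001, 0.004, -1.0]]
ft_force: [2.2, -2.4, 7.0]
width: 0.71
grip_force: 30.0
```

Request:
jog_arm(
  motion=[
    [0, 0, 0.01, 0, 0, 0, 1],
    [0.003, -0.012, 0, 0, 0, 0, 1],
    [0.004, -0.012, 0, 0, 0, 0, 1],
    [0, -0.008, 0, 0, 0, 0, 1],
    [0, 0, 0, 0, 0, 0, 1],
  ],
)

```text
t: 53.97
eef_pos: [0.6662, -0.0191, 0.0388]
tool_rot: [[0.482, 0.876, -0.003], [0.876, -0.482, -0.004], [-0.005, -0.001, -1.0]]
ft_force: [0.9, -1.1, -3.5]
width: 0.712
grip_force: 30.0
```

Request:
jog_arm(
  motion=[
    [0, 0, 0, 0, 0, 0, 1],
    [0, 0, -0.005, 0, 0, 0, 1],
    [0, 0, -0.005, 0, 0, 0, 1],
    [0, 0, 0, 0, 0, 0, 1],
    [0, 0, 0, 0, 0, 0, 1],
  ],
)

```text
t: 54.38
eef_pos: [0.6671, -0.0121, 0.031]
tool_rot: [[0.476, 0.88, 0.0], [0.88, -0.476, 0.001], [0.001, -0.0, -1.0]]
ft_force: [-0.7, -1.2, 3.6]
width: 0.712
grip_force: 30.0
```

Request:
jog_arm(
  motion=[
    [0, 0, 0, 0, 0, 0, 1],
    [0, 0, 0, 0, 0, 0, 0.3],
    [0, 0, 0, 0, 0, 0, 0],
    [0, 0, 0, 0, 0, 0, 0],
    [0, 0, 0, 0, 0, 0, 0],
  ],
)

```text
t: 54.8
eef_pos: [0.6673, -0.0133, 0.0299]
tool_rot: [[0.477, 0.879, 0.0], [0.879, -0.477, 0.0], [0.0, 0.0, -1.0]]
ft_force: [0.5, 0.5, 0.3]
width: 0.878
grip_force: 0.0
```

Request:
jog_arm(
  motion=[
    [0, 0, 0, 0, 0, 0, 0],
    [0, 0, 0, 0, 0, 0, 0],
    [0, 0, 0, 0, 0, 0, 0],
    [0, 0, 0, 0, 0, 0, 0],
    [0, 0, 0, 0, 0, 0, 0],
  ],
)

```text
t: 55.22
eef_pos: [0.6671, -0.0134, 0.0302]
tool_rot: [[0.477, 0.879, -0.0], [0.879, -0.477, 0.0], [0.0, -0.0, -1.0]]
ft_force: [-0.8, 0.6, 0.2]
width: 1.0
grip_force: 0.0
```

Request:
jog_arm(
  motion=[
    [0, 0, 0.015, 0, 0, 0, 0],
    [0, 0, 0.03, 0, 0, 0, 0],
    [0, 0, 0.04, 0, 0, 0, 0],
    [0, 0, 0.04, 0, 0, 0, 0],
    [0, 0, 0.04, 0, 0, 0, 0],
  ],
)

```text
t: 55.63
eef_pos: [0.6667, -0.0134, 0.1968]
tool_rot: [[0.477, 0.879, -0.001], [0.879, -0.477, 0.0], [-0.0, -0.001, -1.0]]
ft_force: [1.4, 0.5, -0.1]
width: 1.002
grip_force: 0.0
```

Request:
jog_arm(
  motion=[
    [-0.04, 0.03, 0.02, 0, 0, 0, 0],
    [-0.04, 0.03, 0, 0, 0, 0, 0],
    [-0.04, 0.03, 0, 0, 0, 0, 0],
    [-0.04, 0.03, 0, 0, 0, 0, 0],
    [-0.04, 0.02, 0, 0, 0, 0, 0],
  ],
)

```text
t: 56.05
eef_pos: [0.4975, 0.1058, 0.2112]
tool_rot: [[0.476, 0.879, 0.002], [0.879, -0.476, 0.002], [0.002, 0.001, -1.0]]
ft_force: [0.4, 1.5, 0.5]
width: 1.0
grip_force: 0.0
```

Request:
jog_arm(
  motion=[
    [-0.02, 0, 0, 0, 0, 0, 0],
    [0, 0, 0, 0, 0, 0, 0],
    [0, 0, 0, 0, 0, 0, 0],
    [0, 0, 0, 0, 0, 0, 0],
    [0, 0, 0, 0, 0, 0, 0],
  ],
)

```text
t: 56.47
eef_pos: [0.4805, 0.1028, 0.2107]
tool_rot: [[0.479, 0.878, 0.001], [0.878, -0.479, 0.0], [0.001, 0.001, -1.0]]
ft_force: [0.7, 0.4, -0.3]
width: 1.004
grip_force: 0.0
```

```bash
python3 pot.py
```

```text
[0.4805, 0.1028, 0.2107] 56.4667
scene diff [325.1545, 256.7297] [310, 239, 34, 36, 984] [0.6695, -0.0101]
scene or [318.9351, 270.2424] [305, 255, 36, 24, 231]
top diff [320.3319, 186.7375] [308, 175, 25, 24, 461] [0.6647, -0.0068]
top diff [358.8151, 244.1119] [345, 234, 28, 20, 411] [0.485, -0.1244]
top or [328.5888, 191.0561] [312, 176, 24, 24, 107]
hough [322.0, 184.75] 11.322877 [0.6673, -0.012]
```

```bash
python3 -c "
from plant import close_job
print(close_job())"
```

```text
the job is handed in; nothing more can be done
None
```

I finished the whole sequence and handed the job in at about 56 s with no verdict returned: sleeves about 2–4 mm off centre, brush in its fork, pot (knocked aside once and reset) about 3 mm off the coaster's centre; I viewed 16 pictures, over the limit of 14.

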